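# Fill the gift jar with walnuts through the funnel

### The job

Set the green funnel gently into the mouth of the glass gift jar by its tab handle and let go, then pick up the metal scoop by its wooden handle and tip all five walnuts through the funnel into the jar, without touching the nuts with the fingers. Put the empty scoop back down level on the table about where it stood; leave the funnel sitting level in the jar, the jar upright where it stands, and the salt shaker, pepper mill and honey jar alone.

Things in the scene. Friction and masses are not known exactly. Their poses are not given: they have to be found in the camera images.
- jar_mouth (a point): centre of the mouth (rim plane) of the clear glass gift jar, an open round jar 73 mm across and 115 mm tall standing loose on the table (about 0.5 kg); its mouth is 62 mm wide inside and 69 mm outside, its bore 66 mm, its inner floor 109 mm below the mouth. z points up, out of the mouth
- gift_jar: the same clear glass gift jar; origin at the centre of its underside, z up. Beware around the work: glass domes on the plates in front reach 155 mm high, the glass biscuit jars to the right at the back 240 mm, so cross the table with everything held above 250 mm or keep clear of them
- funnel: loose green plastic funnel (about 90 g), 78 mm tall, mouth 118 mm across, standing on its short wide stem (53 mm outside at the foot, 56 at the top, 30 mm long, bore 48 to 51 mm); origin at the centre of the stem's foot, z up to the mouth 78 mm above. A flat flange 82 mm across ends the stem: seated, it rests on the jar's rim with the stem inside the neck, a loose fit
- funnel_seat (a point): point on the funnel's axis in the flange's underside, 30 mm above its foot: when the funnel sits in the jar this point lies at the jar's mouth centre (2 to 5 mm of play). The funnel's mouth is 48 mm above this point. If nuts jam in the funnel's throat, jiggling the funnel within its play frees them. Axes as the funnel's
- funnel_grip (a point): centre of the grasping part of the funnel's level tab handle, a green bar 16 mm wide (y), 14 mm high (z) and 48 mm long that sticks out radially from the rim along the funnel's -x; this point is 85 mm from the funnel's axis and 68 mm above its foot. Axes as the funnel's
- scoop_grip (a point): grasping point on the wooden handle of the loose metal scoop (140 to 235 g): the handle is 20 mm wide (y), 26 mm high, 95 mm long (x), its centre line 45 mm above the table when the scoop stands on its feet; this point is 18 mm nearer the trough than the handle's middle. +x points from the handle to the nose, z up
- scoop_lip (a point): middle of the front edge of the scoop's floor, over which the nuts leave: 165 mm ahead (+x) of scoop_grip and 22 mm lower. Aluminium trough 116 mm long, 70 wide, walls 36 to 46 high, open at top and nose; its floor rises 8 degrees to the nose, nuts stay in while level and run out at 20 to 50 degrees nose down. The front foot reaches 23 mm below and 11 to 19 mm behind this point. Axes as scoop_grip
- walnut1: walnut in its shell no. 1 of 5, brown, 28 mm long and 23 mm thick, about 10 g, rigid, lies loose in the scoop at the start; origin at its centre
- walnut2: walnut in its shell no. 2 of 5, brown, 28 mm long and 23 mm thick, about 10 g, rigid, lies loose in the scoop at the start; origin at its centre
- walnut3: walnut in its shell no. 3 of 5, brown, 28 mm long and 23 mm thick, about 10 g, rigid, lies loose in the scoop at the start; origin at its centre
- walnut4: walnut in its shell no. 4 of 5, brown, 28 mm long and 23 mm thick, about 10 g, rigid, lies loose in the scoop at the start; origin at its centre
- walnut5: walnut in its shell no. 5 of 5, brown, 28 mm long and 23 mm thick, about 10 g, rigid, lies loose in the scoop at the start; origin at its centre
- salt_shaker: bystander: small steel and glass salt shaker, 44 mm across, 90 mm tall; origin at the centre of its underside
- pepper_mill: bystander: wooden pepper mill, 58 mm across, 150 mm tall; origin at the centre of its underside
- honey_jar: bystander: jar with a red lid, 62 mm across, 86 mm tall; origin at the centre of its underside
There are look-alikes about, which are no part of the job. What is shaped like the walnut4 but turquoise is not meant.

How it is judged:
By the outcome, as a careful person would: the job done as asked, in the order asked, and still so for the second after the job is handed in, with the robot touching nothing.
It also fails if it takes over 67 s, if anything falls off the work surface, if the arm or the gripper's body presses on something with over 40 N, if the wrist force passes 120 N, or if a joint passes its speed limit or range.

### The arm

A 6-joint arm with a two-finger parallel gripper is mounted at the origin on a cart in front of the work surface, level with it; the furniture and walls round the work are solid. World frame = base frame: x ahead of the robot, y to its left, z up, the work surface at z = 0. Lengths are in m, angles in rad, forces in N, time in s.
With the tool pointing down it reaches from about 0.3 to 0.875 m from the base axis. Payload 6.4 kg.
Tool frame: the origin (TCP) lies midway between the tips of the shut fingers; the grasp point (between the pads) lies 19 mm behind it (ctrl.tcp_to_grasp is the distance from the TCP to the grasp point, in m); z points along the fingers, y is the direction in which the jaws open and shut (so a half turn about z gives the same grasp; the last joint's range is limited). The gripper opens to 85 mm and grips with 20 to 120 N. Pads are 22 mm wide; open, the fingers measure 114 mm over their backs; the gripper's body (76 mm by 85 mm) begins 54 mm behind the grasp point. The pads swing forward as they close: fully open they stand 13 mm farther back than shut.
Start: joints at [1.058, 0.181, 1.607, -0, 1.354, -0.206], TCP at [0.174, 0.548, 0.231] pointing down, gripper open.
Joint ranges: [-2.99, 2.99], [-0.89, 2.07], [0.3, 2.58], [-1.14, 4.28], [0, 2.63], [-3.12, 3.12]. Speed limits (rad/s): [2.57, 2.57, 3.01, 3.14, 3.14, 3.14].

### API

Orientations are given as a unit quaternion [w, x, y, z].
In Python, from bench import monitor, imaging, order, spotter, ctrl gives the robot as it stands.
- The arm moves only by the shell command python3 -m pendant 'ROWS'. ROWS is JSON, a list that holds one entry, the list of rows, each a list of 5 numbers: the shift along the world's x, y, z in mm, then the turn about the world's z in degrees, then the finger opening in mm, from 0 to 85.4. A call has 1 to 8 rows; each row shifts and turns the commanded pose from where the row before left it; what a row does not reach is not made up. A row lasts 1/8 s, in which the tool goes at most 62.5 mm and 10.7 degrees, less where a joint would pass 70% of its speed; a pose out of reach is approached as far as the arm can. A call with a gripper value outside its range is refused whole. The fingers move at their own pace and stop on an object; the grip force is fixed at half the most. Time passes only in rows, so rows that do not move let the fingers close. It gives the time, the measured TCP pose, the force and the opening at its end, in the units of the state.
- monitor.get_obs(): the state, without advancing time (a new reading comes with each control period).
- imaging.camera(name): name is "scene" or "top"; returns a dict with "img" (420x560x3 uint8, red, green, blue), "vfov" (degrees; the focal length in pixels is half the picture's height over the tangent of half this angle, whatever the lens; pixels are square), "cx", "cy" (the principal point, pixels), "distortion" ([k1, k2, p1, p2, k3] as OpenCV has them; the pictures are not rectified), "origin" and "orientation" of the camera in the world. Camera axes: x right, y down, z forward; pixel columns grow to the right and rows downward; lengths in m; the calibration is good to about 2 mm. A picture is of the moment at which its call begins. There is no depth.
- order.hand_in(): hands the job in, once; it reports no verdict.
Trained networks look in the newest picture that a camera, given by its name, has taken for a name from the list of things; names that differ only in an ending like _2 or _b are one class to them, and where a whole thing is asked for, a point or a joint stands for the part that bears it (a point fixed in the world has none). Each returns a list of dicts, best first, with "confidence" (0 to 1); they miss things now and then, are a little off and sometimes report something else, mostly with a low value. They report only what shows in the picture. A call takes as long as a camera call. They do not tell look-alikes from the thing itself.
- spotter.recognise(camera, thing): "at" ([x, y, z] in m, in the coordinates of the camera as it stood for that picture, good to about 4 mm: the middle of the surface that is visible of it).
- spotter.tip_of(camera, thing): "at" ([x, y, z] in m, in the coordinates of the camera as it stood for that picture, good to about 4 mm: a listed point, or the origin of a listed thing).
The state is a dict: "time_s": time; "q": joint angles; "dq": joint speeds; "joint_efforts": joint torques, N m; "eef_pos": TCP position; "eef_rot": TCP orientation; "wrist_force": force on the tool from outside, world axes, zero at the start; "torque": the same for the moment, N m; "opening": opening from 0.0 (shut) to 1.0 (fully open).
Only numpy, scipy, OpenCV 4.12 (cv2) and the standard library are available. Lean on these libraries where they do the work, as an engineer would, in place of code of your own. Each camera call takes 0.05 s, during which the arm holds its last target. There are 200 camera calls.

## Working session

There is one attempt and no reset: what is moved stays moved. The work goes in short steps, Python scripts to look and compute and a shell command to move; the robot and the scene stay as the last step left them, time stands still between calls to the robot, and variables do not carry over. Pictures are saved under pics/ and viewed, about 8 in all and at most 12, crops included, and the job is handed in when it is done.

```bash
ls; mkdir -p pics
cat > h.py <<'E'
import numpy as np, cv2
from scipy.spatial.transform import Rotation as R
from bench import monitor, imaging, order, spotter, ctrl
def cam(n):
    c=imaging.camera(n); q=c["orientation"]; c["R"]=R.from_quat([q[1],q[2],q[3],q[0]]).as_matrix()
    h=c["img"].shape[0]; f=h/2/np.tan(np.radians(c["vfov"])/2)
    c["K"]=np.array([[f,0,c["cx"]],[0,f,c["cy"]],[0,0,1]]); c["D"]=np.array(c["distortion"],float); c["o"]=np.array(c["origin"]); return c
def w(c,p): return c["R"]@np.array(p)+c["o"]
def pix(c,P):
    p=(np.atleast_2d(P)-c["o"])@c["R"]; return cv2.projectPoints(p,np.zeros(3),np.zeros(3),c["K"],c["D"])[0].reshape(-1,2)
def onz(c,uv,z):
    u=cv2.undistortPoints(np.array([[uv]],float),c["K"],c["D"])[0,0]; d=c["R"]@[u[0],u[1],1]; return c["o"]+d*(z-c["o"][2])/d[2]
def save(img,n): cv2.imwrite("pics/"+n,img[:,:,::-1])
E
python3 - <<'E'
from h import *
print([x for x in dir(ctrl) if x[0]!='_'],ctrl.tcp_to_grasp, monitor.get_obs())
ims=[]
for n in("scene","top"):
    c=cam(n);save(c["img"],n+"0.png");print(n,c["o"].round(3),c["R"].round(3).tolist())
    for t in["jar_mouth","funnel","funnel_seat","funnel_grip","scoop_grip","scoop_lip","gift_jar","salt_shaker","pepper_mill","honey_jar","walnut4"]:
        print(t,[(w(c,d["at"]).round(3).tolist(),round(d["confidence"],2)) for d in spotter.tip_of(n,t)][:7])
E
```

```text
pics
['MotionError', 'tcp_to_grasp'] 0.0187 {'time_s': 0.0, 'q': array([ 1.05767442e+00,  1.81593389e-01,  1.60799143e+00, -2.01178875e-05,
        1.35376410e+00, -2.06299527e-01]), 'dq': array([ 0.00061457,  0.00212109, -0.00017417, -0.00071226,  0.00079598,
       -0.00013448]), 'joint_efforts': array([ 9.75542862e-04, -4.44858885e+01, -3.51342416e+01, -6.05527498e-05,
        8.91164644e-03, -1.69220652e-05]), 'eef_pos': array([0.17338683, 0.54767046, 0.23036271]), 'eef_rot': array([-2.99913363e-04,  1.52807934e-01,  9.88255516e-01, -8.25388372e-04]), 'wrist_force': array([0.37282197, 0.20603544, 0.15069681]), 'torque': array([ 0.0121317 , -0.02487217, -0.01794575]), 'opening': 1.001511613234372}
scene [ 0.371 -0.318  0.763] [[0.878, -0.367, 0.308], [-0.479, -0.685, 0.549], [0.01, -0.63, -0.777]]
jar_mouth [([0.631, 0.281, 0.113], 0.56)]
funnel [([0.629, 0.024, 0.002], 0.91), ([0.739, 0.254, 0.002], 0.61), ([0.633, 0.286, 0.116], 0.42)]
funnel_seat [([0.632, 0.036, 0.029], 0.77)]
funnel_grip [([0.549, 0.01, 0.069], 0.87)]
scoop_grip [([0.524, 0.152, 0.042], 0.78)]
scoop_lip [([0.
[... 408 characters left out ...]
06, -0.177, -0.984]]
jar_mouth [([0.635, 0.285, 0.119], 0.68)]
funnel [([0.628, 0.028, -0.001], 0.65), ([0.527, 0.156, 0.048], 0.34)]
funnel_seat [([0.622, 0.024, 0.029], 0.73), ([0.527, 0.157, 0.045], 0.28)]
funnel_grip [([0.548, 0.003, 0.066], 0.85)]
scoop_grip [([0.528, 0.154, 0.046], 0.93)]
scoop_lip [([0.69, 0.144, 0.026], 0.81)]
gift_jar [([0.636, 0.288, 0.001], 0.86)]
salt_shaker [([0.734, 0.157, 0.004], 0.65)]
pepper_mill [([0.743, 0.089, -0.005], 0.62)]
honey_jar [([0.741, 0.245, 0.001], 0.86)]
walnut4 [([0.625, 0.159, 0.029], 0.74), ([0.647, 0.147, 0.032], 0.73), ([0.6, 0.159, 0.024], 0.72), ([0.596, 0.134, 0.025], 0.68), ([0.624, 0.127, 0.026], 0.61), ([0.733, 0.343, 0.009], 0.5)]
```

```bash
python3 -m pendant --help | head -30
```

```text
invalid input: not JSON, or not a number
```

View pics/scene0.png

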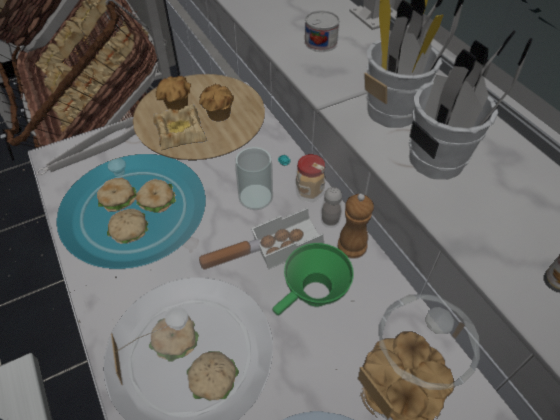

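View pics/top0.png

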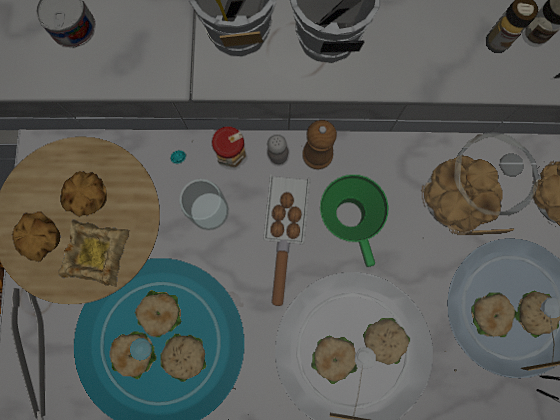

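```bash
python3 -m pendant '[[[-18,-57,0,0,85],[-18,-57,0,0,85],[-18,-57,0,0,85],[-18,-57,0,0,85],[-18,-57,0,0,85],[-18,-57,0,0,85],[-18,-57,0,0,85]]]'; python3 -c "
from h import *
o=monitor.get_obs();print(o['q'].round(3),o['eef_rot'].round(3),o['eef_pos'])"
```

```text
time_s: 2.08
eef_pos: [0.0616, 0.1915, 0.2281]
eef_rot: [-0.004, 0.154, 0.988, -0.019]
wrist_force: [1.4, -0.4, -0.4]
opening: 0.993
[ 0.672 -0.895  2.379 -0.02   1.691 -0.593] [-0.004  0.154  0.988 -0.019] [0.06157174 0.19145917 0.22814364]
```

```bash
python3 -m pendant '[[[-18,-57,0,0,85],[0,0,-60,0,85],[0,0,-60,0,85]]]'; python3 -c "
from h import *
o=monitor.get_obs();print(o['q'].round(3),o['eef_rot'].round(3),o['eef_pos'])"
```

```text
time_s: 2.45
eef_pos: [0.0601, 0.1817, 0.1058]
eef_rot: [-0.004, 0.152, 0.988, -0.034]
wrist_force: [1.3, -0.1, -0.2]
opening: 0.996
[ 0.673 -0.753  2.572 -0.042  1.379 -0.582] [-0.004  0.152  0.988 -0.034] [0.0600863  0.18171509 0.10582874]
```

```bash
python3 -m pendant '[[[0,0,60,0,85],[-18,-57,0,0,85],[-18,-57,0,0,85],[-18,-57,0,0,85],[-18,-57,0,0,85]]]'; python3 -c "
from h import *
o=monitor.get_obs();q=o['eef_rot'];print(o['q'].round(3),R.from_quat([*q[1:],q[0]]).as_matrix()[:,2].round(3))"
python3 -m pendant '[[[18,57,0,0,85],[18,57,0,0,85],[18,57,0,0,85]]]'; python3 -c "
from h import *
o=monitor.get_obs();q=o['eef_rot'];print(o['q'].round(3),R.from_quat([*q[1:],q[0]]).as_matrix()[:,2].round(3))"
```

```text
time_s: 3.08
eef_pos: [0.044, 0.1195, 0.1348]
eef_rot: [-0.019, 0.152, 0.982, -0.111]
wrist_force: [-0.1, -0.2, -1.1]
opening: 0.995
[ 0.595 -0.894  2.576 -0.137  1.639 -0.667] [-0.071 -0.213 -0.974]
time_s: 3.45
eef_pos: [0.0922, 0.2647, 0.1388]
eef_rot: [-0.018, 0.151, 0.982, -0.11]
wrist_force: [1.2, -1.1, 1.8]
opening: 0.995
[ 0.897 -0.238  2.232 -0.079  1.357 -0.344] [-0.069 -0.211 -0.975]
```

```bash
cat > arm.py <<'E'
import numpy as np
from scipy.optimize import least_squares
from scipy.spatial.transform import Rotation as R
LO=np.array([-2.99,-.89,.3,-1.14,0,-3.12]);HI=np.array([2.99,2.07,2.58,4.28,2.63,3.12])
def fk(q,p):
    a1,a2,L,e,h,d,b,l2=p
    T=R.from_euler('z',q[0]);x=T.apply([e,d,h])
    T=T*R.from_euler('y',q[1]);x=x+T.apply([b,0,a1])
    T=T*R.from_euler('y',q[2]);x=x+T.apply([0,0,a2])
    T=T*R.from_euler('z',q[3])*R.from_euler('y',q[4]);x=x+T.apply([0,l2,L])
    return x,T*R.from_euler('z',q[5])
Q=np.array([[1.05767,.181593,1.60799,0,1.35376,-.2063],[.672,-.895,2.379,-.02,1.691,-.593],[.673,-.753,2.572,-.042,1.379,-.582],[.595,-.894,2.576,-.137,1.639,-.667],[.897,-.238,2.232,-.079,1.357,-.344]])
X=np.array([[.17339,.54767,.23036],[.0616,.1915,.2281],[.0601,.1817,.1058],[.044,.1195,.1348],[.0922,.2647,.1388]])
s=least_squares(lambda p:np.r_[np.ravel([fk(q,p)[0]-x for q,x in zip(Q,X)]),1e-3*(p-[.42,.5,.25,0,.2,.1,0,0])],[.42,.5,.25,0,.2,.1,0,0])
P=s.x
if __name__=="__main__":
    print(P.round(4),(np.array([fk(q,P)[0] for q in Q])-X).round(4).tolist())
    for q in Q: print(fk(q,P)[1].as_quat().round(3))
E
python3 arm.py
```

```text
[ 4.181e-01  5.043e-01  3.932e-01  3.000e-04  3.238e-01  9.590e-02
 -9.800e-03  2.600e-02] [[-0.0058, -0.0019, 0.0038], [-0.0096, -0.0043, -0.0001], [0.0098, 0.0092, -0.0008], [-0.0, -0.0075, 0.0005], [0.0047, 0.0033, -0.0035]]
[-0.591  0.807 -0.    -0.001]
[-0.59   0.807 -0.011 -0.016]
[-0.59   0.806 -0.022 -0.027]
[-0.587  0.801 -0.065 -0.092]
[-0.588  0.801 -0.065 -0.09 ]
```

```bash
python3 - <<'E'
s=open('arm.py').read()
s=s.replace("b,l2=p","b,l2,c,lx,y2=p").replace("[0,0,a2]","[c,y2,a2]").replace("[0,l2,L]","[lx,l2,L]").replace("0,.2,.1,0,0]","0,.2,.1,0,0,0,0,0]")
s=s.replace("R.from_euler('z',q[5])","R.from_euler('z',q[5]+OFF)").replace("LO=","OFF=-np.pi/2\nLO=")
open('arm.py','w').write(s)
E
python3 arm.py
```

```text
[ 4.380e-01  5.138e-01  3.207e-01 -1.200e-03  3.152e-01  1.092e-01
  1.000e-04 -5.000e-04  8.550e-02 -1.800e-03  9.200e-03] [[-0.0001, -0.0, 0.0], [0.0001, 0.0, 0.0], [-0.0001, -0.0, -0.0], [0.0001, -0.0001, -0.0], [0.0, 0.0001, 0.0]]
[-0.988  0.153  0.    -0.001]
[-0.988  0.153  0.004 -0.019]
[-0.988  0.153  0.004 -0.035]
[-0.982  0.151  0.019 -0.111]
[-0.982  0.151  0.018 -0.109]
```

```bash
sed -i 's/OFF=-np.pi/OFF=np.pi/' arm.py
cat > sim.py <<'E'
from arm import *
def row(q,r,w):
    x,T=fk(q,P); xt=x+np.array(r[:3])/1000; Tt=R.from_euler('z',r[3],degrees=True)*T
    def f(v):
        y,S=fk(v,P); return np.r_[y-xt,w*(S*Tt.inv()).as_rotvec()]
    return least_squares(f,np.clip(q,LO+1e-4,HI-1e-4),bounds=(LO,HI),xtol=1e-9,ftol=1e-10).x
def tilt(q): return fk(q,P)[1].as_matrix()[:,2]
E
python3 - <<'E'
from sim import *
I=[-18,-57,0,0]
for w in(.1,.2,.3,.5,1):
    q=Q[0]
    for r in[I]*7: q=row(q,r,w)
    print(w,fk(q,P)[0].round(4),end=' ')
    for r in[I,[0,0,-60,0],[0,0,-60,0]]: q=row(q,r,w)
    print(fk(q,P)[0].round(4),tilt(q).round(3),end=' ')
    for r in[[0,0,60,0]]+[I]*4: q=row(q,r,w)
    print(fk(q,P)[0].round(4),tilt(q).round(3),q.round(3))
print('obs [.0616 .1915 .2281] [.0601 .1817 .1058] q -.034; [.044 .1195 .1348] [-.071 -.213 -.974]')
E
```

```text
0.1 [0.0489 0.1536 0.23  ] [0.0327 0.1022 0.1097] [-0.105 -0.326 -0.939] [-0.0203 -0.0687  0.1777] [-0.305 -0.902 -0.305] [ 0.706 -0.021  2.58  -0.522  1.767 -0.305]
0.2 [0.0523 0.1642 0.2292] [0.0395 0.1235 0.1079] [-0.081 -0.252 -0.964] [-0.0026 -0.0129  0.2033] [-0.206 -0.627 -0.751] [ 0.612 -0.89   2.58  -0.454  2.022 -0.73 ]
0.3 [0.0555 0.1745 0.2285] [0.046  0.144  0.1062] [-0.06  -0.187 -0.981] [0.0104 0.0274 0.1721] [-0.164 -0.502 -0.849] [ 0.615 -0.89   2.58  -0.34   1.896 -0.685]
0.5 [0.0598 0.1878 0.2275] [0.0546 0.1709 0.1043] [-0.033 -0.103 -0.994] [0.0322 0.0945 0.1396] [-0.096 -0.294 -0.951] [ 0.615 -0.89   2.58  -0.187  1.704 -0.65 ]
1 [0.0633 0.1988 0.2267] [0.0617 0.1931 0.1025] [-0.011 -0.034 -0.999] [0.0528 0.1578 0.1258] [-0.032 -0.096 -0.995] [ 0.615 -0.89   2.58  -0.061  1.533 -0.644]
obs [.0616 .1915 .2281] [.0601 .1817 .1058] q -.034; [.044 .1195 .1348] [-.071 -.213 -.974]
```

```bash
cat >> sim.py <<'E'
W=.62
def run(q,rows,w=None,show=True):
    for r in rows: q=row(q,r,w or W)
    if show: info(q)
    return q
def info(q):
    x,T=fk(q,P);m=T.as_matrix();z=m[:,2]
    print('p',(1e3*x).round(0),'lean',round(np.degrees(np.arccos(-z[2])),1),'az',round(np.degrees(np.arctan2(z[1],z[0])),0),'yawY',round(np.degrees(np.arctan2(m[1,1],m[0,1])),1),'q',q.round(2))
E
python3 - <<'E'
from sim import *
I=[-18,-57,0,0]
for w in(.58,.62,.66):
    q=run(Q[0],[I]*7+[I,[0,0,-60,0],[0,0,-60,0]]+[[0,0,60,0]]+[I]*4,w)
q=Q[-1]; info(q)
# raise & swing to bearing 50
q=run(q,[[40,40,45,-7.5]]*3)
q=run(q,[[40,45,45,0]]*6)
for i in range(10):
    q=run(q,[[38,45,0,0]])
E
```

```text
p [ 38. 112. 134.] lean 14.5 az -108.0 yawY 72.4 q [ 0.61 -0.89  2.58 -0.15  1.66 -0.65]
p [ 40. 120. 132.] lean 13.1 az -108.0 yawY 72.4 q [ 0.61 -0.89  2.58 -0.14  1.64 -0.65]
p [ 42. 126. 131.] lean 11.9 az -108.0 yawY 72.4 q [ 0.61 -0.89  2.58 -0.12  1.62 -0.64]
p [ 92. 265. 139.] lean 12.7 az -108.0 yawY 72.5 q [ 0.9  -0.24  2.23 -0.08  1.36 -0.34]
p [212. 385. 274.] lean 12.7 az -131.0 yawY 50.0 q [ 0.8   0.    1.73 -0.01  1.63 -0.07]
p [418. 606. 506.] lean 10.3 az -132.0 yawY 50.0 q [ 0.81  0.74  0.3  -0.01  2.28 -0.07]
p [435. 621. 484.] lean 8.7 az -134.0 yawY 50.0 q [ 0.8   0.77  0.3  -0.    2.22 -0.07]
p [451. 636. 462.] lean 7.1 az -136.0 yawY 50.0 q [ 0.8   0.8   0.3   0.    2.17 -0.07]
p [466. 650. 442.] lean 5.4 az -139.0 yawY 50.0 q [ 0.8   0.82  0.3   0.01  2.12 -0.07]
p [481. 664. 422.] lean 3.6 az -146.0 yawY 50.0 q [ 0.79  0.84  0.3   0.01  2.06 -0.07]
p [496. 677. 403.] lean 2.0 az -164.0 yawY 49.9 q [ 0.79  0.86  0.3   0.02  2.01 -0.07]
p [510. 690. 385.] lean 1.2 az 129.0 yawY 49.9 q [ 0.79  0.89  0.3   0.02  1.95 -0.07]
p [524. 703. 368.] lean 2.6 az 81.0 yawY 49.8 q [ 0.79  0.91  0.3   0.03  1.9  -0.07]
p [537. 716. 351.] lean 4.4 az 69.0 yawY 49.8 q [ 0.78  0.93  0.3   0.03  1.84 -0.08]
p [550. 729. 335.] lean 6.4 az 64.0 yawY 49.7 q [ 0.78  0.95  0.3   0.04  1.79 -0.08]
p [563. 741. 320.] lean 8.4 az 61.0 yawY 49.7 q [ 0.78  0.97  0.3   0.04  1.74 -0.08]
```

```bash
cat >> sim.py <<'E'
def ik(x,T,q0):
    x=np.array(x)
    def f(v):
        y,S=fk(v,P); return np.r_[y-x,.3*(S*T.inv()).as_rotvec()]
    s=least_squares(f,np.clip(q0,LO+1e-3,HI-1e-3),bounds=(LO,HI)); return s.x,s.cost
def down(yawy): # tool pointing down with jaw axis at yawy deg
    a=np.radians(yawy); y=np.array([np.cos(a),np.sin(a),0]);z=np.array([0,0,-1.]);return R.from_matrix(np.c_[np.cross(y,z),y,z])
E
python3 - <<'E'
from sim import *
J=np.array([.633,.285])
for name,nose in(('left',95),('right',-85)):
  for lim in(1,-1):
    # choose yawY so q6 close to limit; nose heading must be +-90 of jaw axis
    n=np.array([np.cos(np.radians(nose)),np.sin(np.radians(nose))]);g=J-.165*n
    for yy in(nose+90,nose-90):
      q,c=ik([*g,.235],down(yy),[.2,.5,1.4,0,1.2,lim*3.1])
      if c>1e-8: continue
      print(name,lim,'yawY',yy%360);info(q)
      for s in(10,):
        k=q
        for i in range(10):
            k=row(k,[0,0,0,-lim*10.6],W)
            x,T=fk(k,P);d=(np.array([*g,.235])-x)*1e3;k=row(k,[*d,0],W)
            nz=T.apply(np.linalg.inv(fk(q,P)[1].as_matrix())@[*n,0]); print(round(np.degrees(np.arcsin(-nz[2])),1),round(np.degrees(np.arctan2(nz[1],nz[0]))),d.round(0),end=' | ')
        print();info(k)
E
```

```text
left 1 yawY 185
p [647. 121. 235.] lean 0.0 az 14.0 yawY -175.0 q [0.   0.36 1.38 0.   1.4  3.06]
-2.0 87 [ 2. 31.  1.] | -5.9 82 [ 9. 57.  6.] | -10.5 78 [14. 65. 13.] | -15.4 73 [18. 65. 20.] | -20.4 69 [20. 61. 26.] | -25.4 64 [21. 55. 31.] | -30.4 59 [19. 49. 35.] | -35.2 54 [16. 42. 39.] | -39.9 48 [12. 35. 42.] | -44.3 41 [ 8. 28. 43.] | 
p [645. 109. 215.] lean 48.9 az 19.0 yawY 119.8 q [-0.21 -0.01  2.1   0.99  0.47  3.12]
left 1 yawY 5
p [647. 121. 235.] lean 0.0 az 12.0 yawY 5.0 q [ 0.    0.36  1.38  0.    1.4  -0.08]
-0.0 84 [0. 0. 0.] | -0.0 74 [0. 0. 0.] | -0.0 63 [0. 0. 0.] | -0.0 53 [0. 0. 0.] | -0.0 42 [0. 0. 0.] | -0.0 31 [0. 0. 0.] | -0.0 21 [0. 0. 0.] | -0.0 10 [0. 0. 0.] | -0.0 0 [0. 0. 0.] | -0.0 -11 [0. 0. 0.] | 
p [647. 121. 235.] lean nan az -94.0 yawY -101.0 q [ 0.    0.36  1.38 -0.    1.4   1.77]
right 1 yawY 5
p [619. 449. 235.] lean nan az 35.0 yawY 5.0 q [0.47 0.6  1.04 0.   1.5  0.39]
0.0 -96 [0. 0. 0.] | 0.0 -106 [0. 0. 0.] | 0.0 -117 [0. 0. 0.] | 0.0 -127 [0. 0. 0.] | 0.0 -138 [0. 0. 0.] | 0.0 -149 [0. 0. 0.] | 0.0 -159 [0. 0. 0.] | 0.0 -170 [0. 0. 0.]
[... 164 characters left out ...]
. 235.] lean 0.0 az 34.0 yawY -175.0 q [ 0.47  0.6   1.04  0.    1.5  -2.76]
-0.0 -74 [ 0. -0. -0.] | -0.1 -64 [ 1. -1.  0.] | -2.8 -59 [ 28. -41.   3.] | -6.6 -56 [ 41. -51.   9.] | -10.8 -53 [ 47. -49.  15.] | -15.2 -50 [ 49. -44.  21.] | -19.7 -47 [ 48. -37.  26.] | -24.3 -44 [ 45. -31.  30.] | -28.8 -40 [ 41. -26.  33.] | -33.3 -36 [ 36. -21.  35.] | 
p [607. 456. 223.] lean 39.6 az -5.0 yawY -116.1 q [ 0.67  0.37  1.55 -0.66  0.8  -3.12]sim.py:15: RuntimeWarning: invalid value encountered in arccos
  print('p',(1e3*x).round(0),'lean',round(np.degrees(np.arccos(-z[2])),1),'az',round(np.degrees(np.arctan2(z[1],z[0])),0),'yawY',round(np.degrees(np.arctan2(m[1,1],m[0,1])),1),'q',q.round(2))
```

```bash
cat > st.py <<'E'
from sim import *
from bench import monitor
o=monitor.get_obs(); q=np.array(o['q']); print('t',o['time_s'],'open',round(float(o['opening']),3),'F',np.round(o['wrist_force'],1)); info(q)
E
python3 -m pendant '[[[40,40,45,-7.5,85],[40,40,45,-7.5,85],[40,40,45,-7.5,85],[35,40,30,0,85],[35,40,30,0,85],[35,40,30,0,85],[35,40,30,0,85],[35,40,30,0,85]]]'; python3 st.py
python3 -m pendant '[[[38,45,15,0,85],[38,45,15,0,85],[38,45,15,0,85],[38,45,15,0,85],[38,45,15,0,85]]]'; python3 st.py
```

```text
time_s: 4.45
eef_pos: [0.3713, 0.5676, 0.406]
eef_rot: [-0.04, 0.34, 0.934, -0.105]
wrist_force: [0.5, 0.2, 0.1]
opening: 0.991
t 4.45 open 0.991 F [0.5 0.2 0.1]
p [371. 567. 405.] lean 12.9 az -131.0 yawY 50.0 q [ 0.82  0.52  0.84 -0.01  2.01 -0.05]
time_s: 5.08
eef_pos: [0.4698, 0.6649, 0.4064]
eef_rot: [-0.025, 0.342, 0.938, -0.048]
wrist_force: [0.4, 0.2, 0.8]
opening: 0.996
t 5.075 open 0.996 F [0.4 0.2 0.8]
p [470. 665. 406.] lean 6.2 az -138.0 yawY 50.0 q [ 0.81  0.86  0.3   0.01  2.09 -0.06]
```

Run:
```python
from st import *
for r in([47,37,0,0],[47,37,30,0],[52,28,0,0],[52,28,20,0]):
    k=q;print(r)
    for i in range(5): k=run(k,[r])
```

```text
t 5.075 open 0.996 F [0.4 0.2 0.8]
p [470. 665. 406.] lean 6.2 az -138.0 yawY 50.0 q [ 0.81  0.86  0.3   0.01  2.09 -0.06]
[47, 37, 0, 0]
p [493. 670. 388.] lean 4.4 az -142.0 yawY 49.9 q [ 0.79  0.88  0.3   0.01  2.03 -0.08]
p [515. 676. 370.] lean 2.7 az -153.0 yawY 49.9 q [ 0.77  0.9   0.3   0.01  1.98 -0.09]
p [537. 681. 354.] lean 1.2 az 166.0 yawY 49.9 q [ 0.76  0.92  0.3   0.02  1.93 -0.1 ]
p [558. 687. 338.] lean 1.8 az 88.0 yawY 49.8 q [ 0.75  0.94  0.3   0.02  1.88 -0.12]
p [579. 692. 322.] lean 3.6 az 68.0 yawY 49.8 q [ 0.73  0.96  0.3   0.03  1.82 -0.13]
[47, 37, 30, 0]
p [487. 663. 412.] lean 4.0 az -144.0 yawY 49.9 q [ 0.79  0.86  0.3   0.01  2.06 -0.08]
p [505. 662. 417.] lean 1.9 az -164.0 yawY 49.9 q [ 0.77  0.85  0.3   0.02  2.02 -0.09]
p [522. 661. 423.] lean 1.3 az 109.0 yawY 49.8 q [ 0.75  0.84  0.3   0.02  1.99 -0.11]
p [538. 661. 428.] lean 3.3 az 71.0 yawY 49.8 q [ 0.74  0.84  0.3   0.03  1.96 -0.12]
p [555. 662. 433.] lean 5.5 az 62.0 yawY 49.7 q [ 0.72  0.83  0.3   0.04  1.92 -0.13]
[52, 28, 0, 0]
p [499. 664. 389.] lean 4.5 az -142.0 yawY 49.9 q [ 0.78  0.88  0.3   0.01  2.04 -0.09]
p [528. 663. 373.] lean 2.9 az -149.0 yawY 49.9 q [ 0.75  0.9   0.3   0.01  1.99 -0.11]
p [555. 662. 357.] lean 1.3 az -177.0 yawY 49.9 q [ 0.73  0.92  0.3   0.02  1.94 -0.13]
p [582. 661. 341.] lean 1.3 az 94.0 yawY 49.8 q [ 0.71  0.94  0.3   0.02  1.89 -0.16]
p [607. 660. 327.] lean 3.0 az 66.0 yawY 49.8 q [ 0.69  0.95  0.3   0.02  1.84 -0.18]
[52, 28, 20, 0]
p [496. 659. 405.] lean 4.3 az -142.0 yawY 49.9 q [ 0.78  0.86  0.3   0.01  2.05 -0.09]
p [521. 653. 404.] lean 2.4 az -154.0 yawY 49.9 q [ 0.75  0.86  0.3   0.01  2.02 -0.11]
p [545. 649. 404.] lean 1.0 az 146.0 yawY 49.9 q [ 0.73  0.86  0.3   0.02  1.98 -0.14]
p [568. 645. 403.] lean 2.2 az 75.0 yawY 49.8 q [ 0.7   0.87  0.3   0.02  1.94 -0.16]
p [591. 641. 402.] lean 4.2 az 61.0 yawY 49.8 q [ 0.68  0.87  0.3   0.03  1.91 -0.18]
```

```bash
python3 -m pendant '[[[-20,-20,0,10,85],[47,37,30,0,85],[47,37,30,0,85],[47,37,30,0,85]]]'; python3 st.py
```

```text
time_s: 5.58
eef_pos: [0.512, 0.6553, 0.432]
eef_rot: [-0.001, 0.26, 0.966, -0.004]
wrist_force: [0.4, 0.0, -0.0]
opening: 0.994
t 5.575 open 0.994 F [ 0.4  0.  -0. ]
p [512. 655. 432.] lean 0.4 az -125.0 yawY 59.9 q [ 0.77  0.83  0.3  -0.    2.02 -0.28]
```

```bash
cat > meas.py <<'E'
from h import *
T=["jar_mouth","gift_jar","funnel","funnel_seat","funnel_grip","scoop_grip","scoop_lip"]
C={}
for n in("top","scene"):
    c=cam(n);C[n]=c
    for t in T:
        d=spotter.tip_of(n,t);
        if d: print(n,t,w(c,d[0]["at"]).round(3).tolist(),round(d[0]["confidence"],2))
c=C["top"];hsv=cv2.cvtColor(c["img"],cv2.COLOR_RGB2HSV)
m=((hsv[...,0]>50)&(hsv[...,0]<75)&(hsv[...,1]>140)&(hsv[...,2]>40)).astype(np.uint8)
m[:150]=0
cnt=max(cv2.findContours(m,0,1)[0],key=cv2.contourArea)[:,0]
pts=np.array([onz(c,p,.077)[:2] for p in cnt.astype(float)])
cen=np.array([.628,.027])
for i in range(6):
    r=np.linalg.norm(pts-cen,axis=1);k=pts[(r<.066)&(r>.05)]
    A=np.c_[2*k,np.ones(len(k))];s=np.linalg.lstsq(A,(k**2).sum(1),rcond=None)[0];cen=s[:2]
print('rim centre',cen.round(4),'R',np.sqrt(s[2]+cen@cen).round(4))
ys,xs=np.nonzero(m);g=np.array([onz(c,p,.075)[:2] for p in np.c_[xs,ys].astype(float)]);r=np.linalg.norm(g-cen,axis=1);t=g[(r>.066)&(r<.12)]
d=cen-t.mean(0);print('tab mean',t.mean(0).round(4),'max r',r.max().round(4),'yaw',np.degrees(np.arctan2(d[1],d[0])).round(1))
J=np.array([.633,.286])
v=np.ascontiguousarray(c["img"])
a=np.linspace(0,2*np.pi,90)
for z,rr,col in((.115,.0345,(255,255,0)),(0,.0365,(255,0,0))):
    cv2.polylines(v,[pix(c,np.c_[J[0]+rr*np.cos(a),J[1]+rr*np.sin(a),0*a+z]).round().astype(int)],True,col,1)
cv2.polylines(v,[pix(c,np.c_[cen[0]+.059*np.cos(a),cen[1]+.059*np.sin(a),0*a+.078]).round().astype(int)],True,(255,0,255),1)
g1,l1=np.array([.526,.153,.045]),np.array([.6905,.1405,.023])
cv2.polylines(v,[pix(c,[g1,l1]).round().astype(int)],False,(0,0,255),1)
save(cv2.resize(v[140:320,160:410],None,fx=3.2,fy=3.2,interpolation=cv2.INTER_CUBIC),"meas.png")
E
python3 meas.py
```

```text
top jar_mouth [0.638, 0.288, 0.115] 0.9
top gift_jar [0.634, 0.286, -0.0] 0.89
top funnel [0.627, 0.028, -0.001] 0.72
top funnel_seat [0.623, 0.025, 0.029] 0.91
top funnel_grip [0.547, 0.009, 0.071] 0.92
top scoop_grip [0.525, 0.154, 0.046] 0.68
top scoop_lip [0.69, 0.143, 0.025] 0.95
scene jar_mouth [0.632, 0.283, 0.117] 0.71
scene gift_jar [0.63, 0.288, -0.002] 0.68
scene funnel [0.627, 0.026, -0.0] 0.88
scene funnel_seat [0.631, 0.035, 0.029] 0.59
scene funnel_grip [0.549, 0.011, 0.069] 0.86
scene scoop_grip [0.525, 0.153, 0.043] 0.92
scene scoop_lip [0.696, 0.136, 0.026] 0.84
rim centre [0.6298 0.0331] R 0.0521
tab mean [0.5516 0.0061] max r 0.3438 yaw 19.0
```

View pics/meas.png

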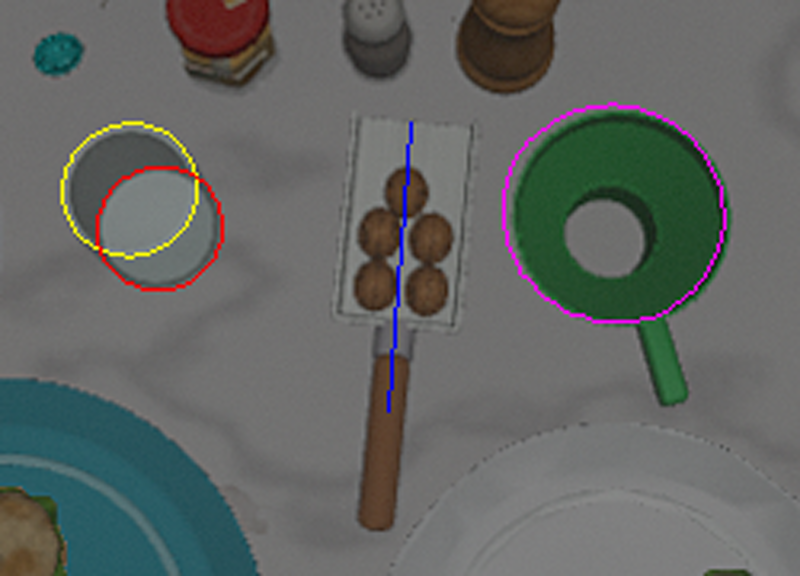

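Run:
```python
from h import *
c=cam("top")
f=lambda u,v:(u/3.2+160,v/3.2+140)
a=onz(c,f(652,322),.075);b=onz(c,f(671,395),.075);d=a-b;print('tab',a.round(4),b.round(4),np.degrees(np.arctan2(d[1],d[0])))
a=onz(c,f(391,365),.058);b=onz(c,f(377,520),.058);l=onz(c,f(417,119),.023+.001);d=a-b;e=l-b
print('handle',a.round(4),b.round(4),np.degrees(np.arctan2(d[1],d[0])),'lip',l.round(4),np.degrees(np.arctan2(e[1],e[0])))
```

```text
tab [0.5708 0.0126 0.075 ] [0.5322 0.0033 0.075 ] 13.543461184854225
handle [0.5486 0.1507 0.058 ] [0.4664 0.1576 0.058 ] -4.75047613512429 lip [0.6927 0.1367 0.024 ] -5.266953059145413
```

```bash
python3 -m pendant '[[[4,-60,0,5.45,85],[4,-60,0,5.45,85],[4,-60,0,5.45,85],[4,-60,0,5.45,85],[4,-60,0,5.45,85],[4,-60,0,5.45,85],[4,-60,0,5.45,85],[4,-60,0,5.45,85]]]' && python3 -m pendant '[[[2,-57,-20,0,60],[0,-55,-30,0,50],[0,-55,-30,0,50],[0,0,-55,0,50],[0,0,-50,0,50],[0,0,0,0,50]]]'; python3 st.py
```

```text
time_s: 7.42
eef_pos: [0.5426, 0.1766, 0.4292]
eef_rot: [0.0, -0.117, 0.993, -0.008]
wrist_force: [0.8, 0.1, -0.0]
opening: 0.995
time_s: 8.18
eef_pos: [0.542, 0.012, 0.2401]
eef_rot: [-0.004, -0.115, 0.993, -0.006]
wrist_force: [-0.3, 0.7, 0.0]
opening: 0.589
t 8.175 open 0.589 F [-0.3  0.7  0. ]
p [542.  12. 240.] lean 0.9 az -118.0 yawY 103.2 q [-0.19  0.11  1.67 -0.02  1.37 -1.99]
```

```bash
python3 -m pendant '[[[4,-3.5,-45,0.3,40],[0,0,-45,0,40],[0,0,-40,0,40],[0,0,-30,0,40],[0,0,-20,0,40],[0,0,-11,0,40],[0,0,0,0,40]]]'; python3 st.py
python3 - <<'E'
from h import *
c=cam("top");s=cam("scene")
a=cv2.resize(c["img"][160:300,300:420],None,fx=3.3,fy=3.3);b=cv2.resize(s["img"][200:340,230:370],None,fx=2.83*1.1667,fy=3.3)
save(np.hstack([a[:460],b[:460]]),"fgrip.png")
E
```

```text
time_s: 9.05
eef_pos: [0.5498, 0.0082, 0.054]
eef_rot: [0.0, -0.118, 0.993, -0.008]
wrist_force: [-0.2, 0.5, 0.7]
opening: 0.47
t 9.05 open 0.47 F [-0.2  0.5  0.7]
p [550.   8.  54.] lean 0.9 az -82.0 yawY 103.6 q [-0.19  0.35  1.79 -0.02  0.99 -1.99]
```

View pics/fgrip.png

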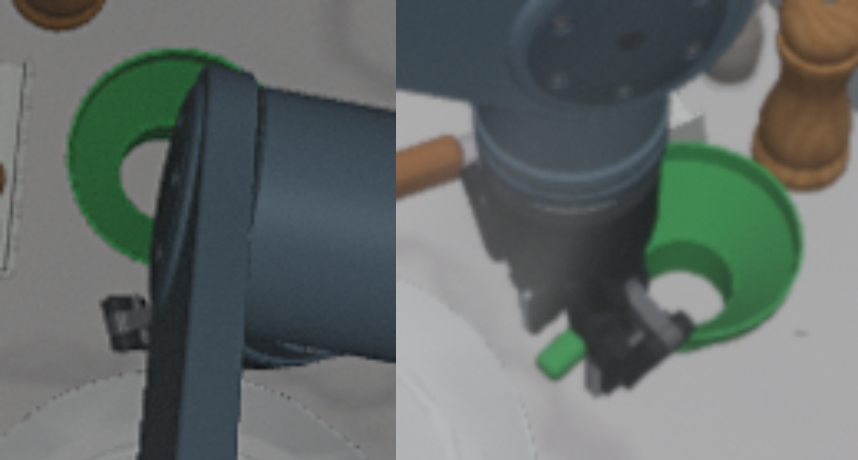

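```bash
python3 -m pendant '[[[-4,0,-4,0,40],[0,0,0,0,40],[0,0,0,0,0],[0,0,0,0,0],[0,0,0,0,0],[0,0,0,0,0]]]'; python3 st.py;  python3 -m pendant '[[[0,0,10,0,0],[0,0,30,0,0],[0,0,45,0,0],[0,0,45,0,0],[0,0,45,0,0],[0,0,0,0,0]]]'; python3 st.py
```

```text
time_s: 9.9
eef_pos: [0.5448, 0.0082, 0.049]
eef_rot: [-0.0, -0.118, 0.993, -0.008]
wrist_force: [-1.3, 0.6, 2.8]
opening: 0.175
t 9.9 open 0.175 F [-1.3  0.6  2.8]
p [545.   8.  49.] lean 0.9 az -87.0 yawY 103.6 q [-0.19  0.35  1.81 -0.02  0.98 -1.99]
time_s: 10.65
eef_pos: [0.5474, 0.0078, 0.2289]
eef_rot: [0.004, -0.118, 0.993, -0.009]
wrist_force: [0.2, -0.4, -1.6]
opening: 0.177
t 10.65 open 0.177 F [ 0.2 -0.4 -1.6]
p [547.   8. 229.] lean 1.1 az -61.0 yawY 103.6 q [-0.19  0.11  1.69 -0.02  1.33 -2.  ]
```

```bash
python3 -m pendant '[[[0,40,0,0,0],[0,55,0,0,0],[1,55,0,0,0],[1,55,0,0,0],[1,42,0,0,0],[0,10,0,0,0],[0,0,0,0,0],[0,0,0,0,0]]]'; python3 st.py
cat > ov.py <<'E'
from h import *
import sys
def draw(fx,fy,yaw,foot,J,name,ct=(110,310,140,340),cs=(120,330,180,390)):
    out=[]
    for n,(r0,r1,c0,c1) in(("top",ct),("scene",cs)):
        c=cam(n);v=np.ascontiguousarray(c["img"]);a=np.linspace(0,2*np.pi,90)
        for z,rr,col,(x,y) in((.115,.0345,(255,255,0),J),(foot+.078,.059,(255,0,255),(fx,fy)),(foot,.0265,(0,255,255),(fx,fy))):
            cv2.polylines(v,[pix(c,np.c_[x+rr*np.cos(a),y+rr*np.sin(a),0*a+z]).round().astype(int)],True,col,1)
        out.append(cv2.resize(v[r0:r1,c0:c1],(400,400),interpolation=cv2.INTER_CUBIC))
    save(np.hstack(out),name)
E
python3 - <<'E'
from ov import *
o=monitor.get_obs();p=o['eef_pos'];print(p)
draw(p[0]+.0837,p[1]+.0203,0,p[2]-.049,(.6335,.2855),"over.png")
for n in("top","scene"):
    c=cam(n)
    for t in("funnel","funnel_seat","jar_mouth"):
        d=spotter.tip_of(n,t)
        if d: print(n,t,w(c,d[0]["at"]).round(3),round(d[0]["confidence"],2))
E
```

```text
time_s: 11.65
eef_pos: [0.5477, 0.2639, 0.2234]
eef_rot: [-0.001, -0.117, 0.993, -0.008]
wrist_force: [-0.1, -0.1, -1.5]
opening: 0.173
t 11.65 open 0.173 F [-0.1 -0.1 -1.5]
p [548. 264. 223.] lean 0.9 az -90.0 yawY 103.5 q [ 0.26  0.26  1.52 -0.02  1.36 -1.54]
[0.54771854 0.26392672 0.22343452]
top funnel_seat [ 0.743  0.088 -0.003] 0.75
scene funnel [0.629 0.282 0.176] 0.61
scene funnel_seat [0.629 0.29  0.207] 0.91
scene jar_mouth [0.632 0.284 0.116] 0.78
```

View pics/over.png

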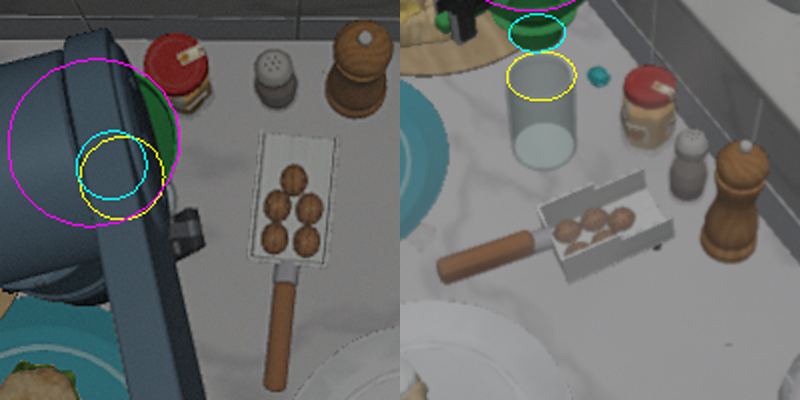

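```bash
python3 -m pendant '[[[2,1.5,-20,0,0],[0,0,-20,0,0],[0,0,-14,0,0],[0,0,0,0,0]]]'
python3 - <<'E'
from ov import *
o=monitor.get_obs();p=o['eef_pos'];print(p)
draw(p[0]+.0837,p[1]+.0203,0,p[2]-.049,(.6335,.2855),"over2.png",cs=(70,210,190,330),ct=(150,250,150,250))
E
```

```text
time_s: 12.65
eef_pos: [0.5484, 0.2664, 0.1674]
eef_rot: [-0.003, -0.118, 0.993, -0.008]
wrist_force: [0.3, -0.3, -0.5]
opening: 0.175
[0.54840971 0.26638308 0.16741566]
```

View pics/over2.png

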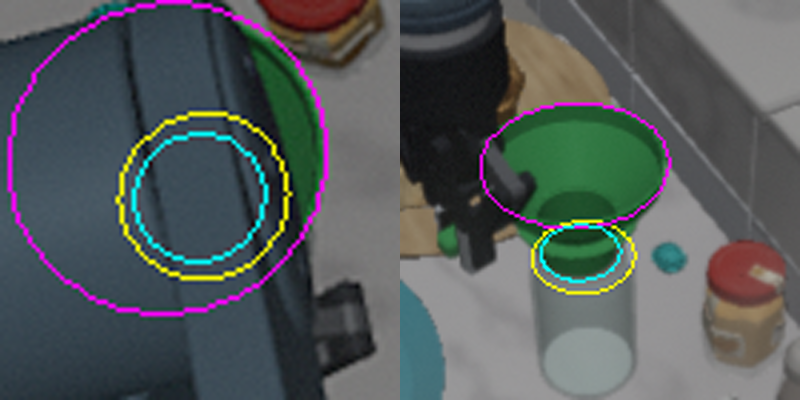

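```bash
python3 -m pendant '[[[1.5,-1,-8,0,0],[0,0,-8,0,0],[0,0,-7,0,0],[0,0,0,0,0]]]'; python3 -m pendant '[[[0,0,-5,0,0],[0,0,-4,0,0],[0,0,0,0,0]]]'
```

```text
time_s: 13.25
eef_pos: [0.5507, 0.2656, 0.1459]
eef_rot: [-0.001, -0.118, 0.993, -0.008]
wrist_force: [-0.2, 0.5, -0.7]
opening: 0.179
time_s: 13.62
eef_pos: [0.551, 0.2657, 0.1374]
eef_rot: [-0.001, -0.118, 0.993, -0.008]
wrist_force: [-1.0, -0.5, -0.3]
opening: 0.173
```

Going in freely; lower the last 3–4 mm and open gently.

```bash
python3 -m pendant '[[[0,0,-2,0,0],[0,0,-1.5,0,0],[0,0,0,0,0]]]';python3 -m pendant '[[[0,0,0,0,18],[0,0,0,0,22],[0,0,0,0,34],[0,0,0,0,34],[0,0,0,0,34]]]'; python3 st.py
```

```text
time_s: 14.0
eef_pos: [0.5514, 0.2658, 0.1345]
eef_rot: [-0.0, -0.118, 0.993, -0.008]
wrist_force: [0.5, 0.5, 0.3]
opening: 0.173
time_s: 14.62
eef_pos: [0.5513, 0.2657, 0.1344]
eef_rot: [-0.0, -0.118, 0.993, -0.008]
wrist_force: [0.0, -0.4, -0.2]
opening: 0.401
t 14.625 open 0.401 F [ 0.  -0.4 -0.2]
p [551. 266. 135.] lean 0.9 az -87.0 yawY 103.6 q [ 0.26  0.36  1.59 -0.02  1.2  -1.54]
```

```bash
python3 -m pendant '[[[0,0,10,0,34],[0,0,40,0,34],[0,0,50,0,34],[-8,-38,10,-6.2,50],[-8,-38,0,-6.2,50],[-8,-37,-10,-6.2,50],[0,0,-30,0,50],[0,0,0,0,50]]]'; python3 st.py
python3 - <<'E'
from h import *
c=cam("top");s=cam("scene")
a=cv2.resize(c["img"][140:270,130:260],(400,400));b=cv2.resize(s["img"][80:220,190:330],(400,400))
save(np.hstack([a,b]),"seated.png")
for n,c in(("top",c),("scene",s)):
    for t in("funnel","funnel_seat"):
        d=spotter.tip_of(n,t)
        if d: print(n,t,w(c,d[0]["at"]).round(3),round(d[0]["confidence"],2))
E
```

```text
time_s: 15.62
eef_pos: [0.5258, 0.1523, 0.2031]
eef_rot: [-0.004, 0.044, 0.999, -0.008]
wrist_force: [-0.3, -0.8, 0.4]
opening: 0.585
t 15.625 open 0.585 F [-0.3 -0.8  0.4]
p [526. 152. 203.] lean 1.0 az -118.0 yawY 84.9 q [ 0.07  0.16  1.7  -0.02  1.3  -1.4 ]
top funnel [0.635 0.283 0.084] 0.88
top funnel_seat [0.63  0.282 0.118] 0.97
scene funnel [0.635 0.285 0.086] 0.6
scene funnel_seat [0.634 0.29  0.116] 0.68
```

View pics/seated.png

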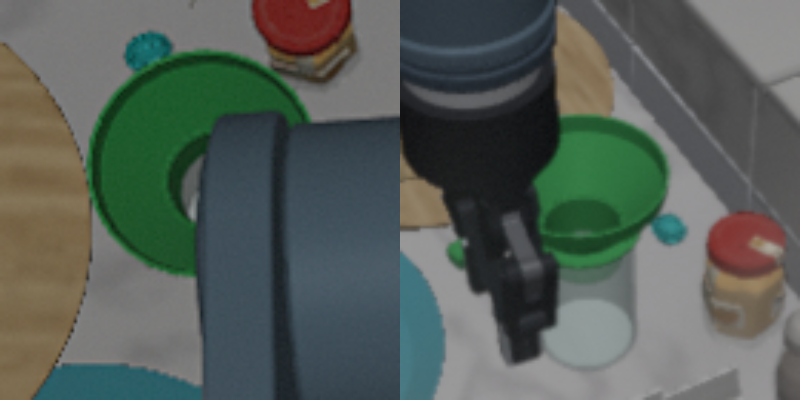

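```bash
cat > pour.py <<'E'
from sim import *
from scipy.optimize import minimize
JL=np.array([.635,.286,.185])   # wanted lip position
def lipgrip(q,Rs):  # Rs: scoop axes in tool frame (cols); lip
    x,T=fk(q,P);M=T.as_matrix()@Rs; g=x-T.as_matrix()@[0,0,.0187]
    return g+M@[.165,0,-.022],M
def pitch(M): return np.degrees(np.arcsin(-M[2,0])),np.degrees(np.arcsin(M[2,1])),np.degrees(np.arctan2(M[1,0],M[0,0]))
def step(q,Rs,target,yaw,lim=62):
    f=lambda d:(lipgrip(row(q,[*d,yaw],W),Rs)[0]-target)*1e3
    s=least_squares(f,[0,0,0],bounds=(-lim,lim),diff_step=1e-2,max_nfev=15)
    d=s.x.round(0); return d,row(q,[*d,yaw],W)
E
python3 - <<'E'
from pour import *
for name,nose,yy,lim in(('left',80,170,-1),('right',-55,-145,1)):
    n=np.array([np.cos(np.radians(nose)),np.sin(np.radians(nose)),0])
    g=JL-.165*n+[0,0,.022]
    q,c=ik(g-[0,0,.0187],down(yy),[.1,.4,1.4,0,1.4,lim*3])
    T=fk(q,P)[1].as_matrix();M0=np.c_[n,np.cross([0,0,1],n),[0,0,1]];Rs=T.T@M0
    print(name,c);info(q)
    for i in range(14):
        d,q=step(q,Rs,JL,-lim*10.5)
        l,M=lipgrip(q,Rs);print(d,'lip err',((l-JL)*1e3).round(0),'pitch,roll,head',np.round(pitch(M),1))
    info(q)
E
```

```text
left 8.268288008149488e-27
p [606. 124. 188.] lean 0.0 az -86.0 yawY 170.0 q [ 0.01  0.32  1.53 -0.    1.29 -2.96]
[ 28. -12.   2.] lip err [ 0.  0. -0.] pitch,roll,head [ 0.7 -0.  89.6]
[ 19. -54.  20.] lip err [ 0.  9. -1.] pitch,roll,head [ 5.3 -0.5 93.7]
[ 23. -62.  28.] lip err [-0. 11. -1.] pitch,roll,head [10.1 -1.7 97.3]
[ 13. -17.  10.] lip err [-17.  36. -16.] pitch,roll,head [ 13.7  -3.  102.6]
[ 47. -62.  54.] lip err [-2. 31. -6.] pitch,roll,head [ 18.9  -5.5 105.2]
[ 34. -62.  50.] lip err [-1. 20. -4.] pitch,roll,head [ 24.   -8.4 108. ]
[ 32. -62.  58.] lip err [-0.  3. -0.] pitch,roll,head [ 29.1 -11.5 110.6]
[ 28. -35.  50.] lip err [-0. -0.  0.] pitch,roll,head [ 33.6 -14.1 114.2]
[ 25. -23.  46.] lip err [-0.  1. -2.] pitch,roll,head [ 37.7 -16.4 118.3]
[ 0.  0. -0.] lip err [-21.   8. -32.] pitch,roll,head [ 40.4 -17.6 125.1]
[ 36. -18.  62.] lip err [ -2.   6. -25.] pitch,roll,head [ 45.1 -19.3 129.1]
[0. 0. 0.] lip err [-16.   4. -53.] pitch,roll,head [ 47.4 -19.8 136.7]
[0. 0. 0.] lip err [-27.  -4. -77.] pitch,roll,head [ 49.5 -20.  145. ]
[ 34. -61.  62.] li
[... 956 characters left out ...]
5. -47. -55.] pitch,roll,head [  41.2   15.9 -102.4]
[0. 0. 0.] lip err [-30. -55. -83.] pitch,roll,head [  43.7   16.5 -110.2]
[0. 0. 0.] lip err [ -44.  -56. -109.] pitch,roll,head [  46.    16.9 -118.6]
[53. 43. 62.] lip err [  -2.  -17. -102.] pitch,roll,head [  51.1   17.1 -124.9]
[-9. 46. 62.] lip err [ -3.  -6. -77.] pitch,roll,head [  55.7   14.2 -131.5]
p [691. 349. 246.] lean 59.5 az 18.0 yawY 116.7 q [0.32 0.21 1.89 1.3  0.   3.12]sim.py:15: RuntimeWarning: invalid value encountered in arccos
  print('p',(1e3*x).round(0),'lean',round(np.degrees(np.arccos(-z[2])),1),'az',round(np.degrees(np.arctan2(z[1],z[0])),0),'yawY',round(np.degrees(np.arctan2(m[1,1],m[0,1])),1),'q',q.round(2))
```

```bash
python3 -m pendant '[[[0,0.5,-45,0,45],[0,0,-45,0,45],[0,0,-40,0,45],[0,0,-25,0,45],[0,0,-15,0,45],[0,0,-6,0,45],[0,0,0,0,45]]]'; python3 st.py
```

```text
time_s: 16.8
eef_pos: [0.5278, 0.1534, 0.0289]
eef_rot: [-0.001, 0.044, 0.999, -0.008]
wrist_force: [-0.4, 0.5, 1.5]
opening: 0.527
t 16.8 open 0.527 F [-0.4  0.5  1.5]
p [528. 153.  29.] lean 0.9 az -102.0 yawY 85.0 q [ 0.08  0.4   1.79 -0.02  0.95 -1.4 ]
```

```bash
python3 -m pendant '[[[-1,-0.5,-2,0,30],[0,0,0,0,24],[0,0,0,0,0],[0,0,0,0,0],[0,0,0,0,0],[0,0,0,0,0]]]'; python3 -m pendant '[[[0,0,3,0,0],[0,0,10,0,0],[0,0,25,0,0],[0,0,30,0,0],[0,0,0,0,0]]]'; python3 st.py
python3 - <<'E'
from h import *
c=cam("top");s=cam("scene")
a=cv2.resize(c["img"][140:310,230:330],None,fx=2.6,fy=2.6);b=cv2.resize(s["img"][180:290,180:350],None,fx=3.2,fy=3.2)[:442]
b=cv2.copyMakeBorder(b,0,442-b.shape[0],0,0,0)
save(np.hstack([a,b[:442]]),"scoopup.png")
E
```

```text
time_s: 17.55
eef_pos: [0.5267, 0.1529, 0.0271]
eef_rot: [-0.001, 0.044, 0.999, -0.007]
wrist_force: [-0.7, -0.5, 6.4]
opening: 0.223
time_s: 18.18
eef_pos: [0.5282, 0.1529, 0.0969]
eef_rot: [0.001, 0.044, 0.999, -0.007]
wrist_force: [-0.0, -0.5, -2.3]
opening: 0.222
t 18.175 open 0.222 F [-0.  -0.5 -2.3]
p [528. 153.  97.] lean 0.8 az -86.0 yawY 85.0 q [ 0.07  0.29  1.77 -0.02  1.08 -1.4 ]
```

View pics/scoopup.png

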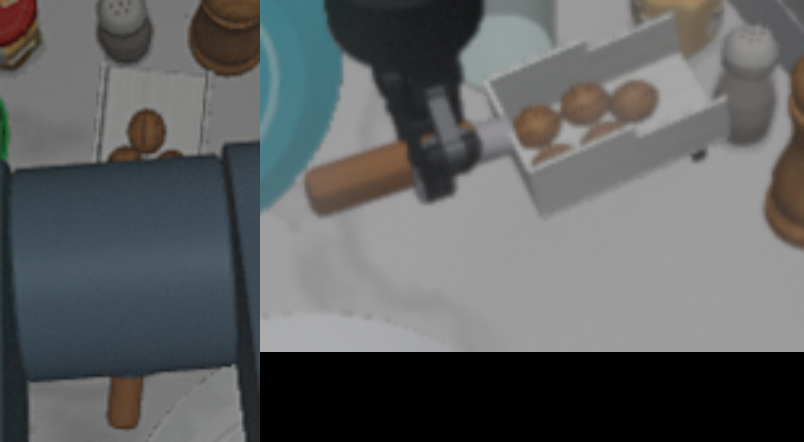

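```bash
cat >> pour.py <<'E'
TG=None
def mkRs():
    qg=np.array([.08,.4,1.79,-.02,.95,-1.4]); 
    T=R.from_quat([.044,.999,-.007,-.001]).as_matrix(); return T.T@R.from_euler('z',-5,degrees=True).as_matrix()
Rs=mkRs()
def step(q,target,yaw,cap=60):
    f=lambda d:np.r_[(lipgrip(row(q,[*d,yaw],W),Rs)[0]-target)*1e3,.02*np.array(d)]
    s=least_squares(f,[5,-5,5],diff_step=.05,x_scale=10,max_nfev=12)
    d=s.x; m=np.linalg.norm(d); d=(d*min(1,cap/m)).round(0); return d,row(q,[*d,yaw],W)
def rep(q,d=None,yaw=0,target=None):
    l,M=lipgrip(q,Rs);print('' if d is None else [*d.astype(int).tolist(),yaw],'lip',(l*1e3).round(0),'pitch,roll,head',np.round(pitch(M),1),'q6',q[5].round(2))
E
cat > plan.py <<'E'
from pour import *
from st import q
import sys
rep(q)
E
python3 - <<'E'
from pour import *
from st import q
rep(q)
k=q
for r in [[0,0,40,8]]*2+[[5,-5,45,10.6]]*2+[[12,-5,0,10.6]]*4: k=row(k,r,W)
rep(k)
tg=np.array([.634,.274,.203])
for i in range(4):
    d,k=step(k,tg,0);rep(k,d,0)
y=6
for i in range(18):
    l,M=lipgrip(k,Rs);p=pitch(M)[0]
    t=np.array([.636,.274,.203-.016*min(1,max(0,p/25))])
    d,k=step(k,t,y);rep(k,d,y)
info(k)
E
```

```text
t 18.275 open 0.221 F [-0.5  0.3 -2.5]
p [526. 153.  94.] lean 0.9 az -107.0 yawY 85.0 q [ 0.07  0.29  1.78 -0.02  1.08 -1.4 ]
 lip [690. 139.  90.] pitch,roll,head [ 0.1 -0.1 -5. ] q6 -1.4
 lip [627. 282. 260.] pitch,roll,head [ 0.1 -0.1 74.6] q6 -2.86
[7, -8, -57, 0] lip [634. 274. 203.] pitch,roll,head [ 0.1 -0.1 74.6] q6 -2.87
[0, 0, 0, 0] lip [634. 274. 203.] pitch,roll,head [ 0.1 -0.1 74.6] q6 -2.87
[0, 0, 0, 0] lip [634. 274. 203.] pitch,roll,head [ 0.1 -0.1 74.6] q6 -2.87
[0, 0, 0, 0] lip [634. 274. 203.] pitch,roll,head [ 0.1 -0.1 74.6] q6 -2.87
[18, -4, -1, 6] lip [636. 274. 202.] pitch,roll,head [ 0.1 -0.1 80.6] q6 -2.98
[18, -1, 0, 6] lip [636. 274. 202.] pitch,roll,head [ 0.1 -0.1 86.6] q6 -3.09
[9, -31, 8, 6] lip [636. 274. 203.] pitch,roll,head [ 2.2 -0.2 89.7] q6 -3.12
[9, -40, 11, 6] lip [636. 274. 201.] pitch,roll,head [ 5.  -0.5 91.7] q6 -3.12
[10, -40, 13, 6] lip [636. 274. 200.] pitch,roll,head [ 7.8 -1.1 93.6] q6 -3.12
[12, -37, 15, 6] lip [636. 274. 198.] pitch,roll,head [10.5 -1.9 95.6] q6 -3.12
[14, -36, 17, 6] lip [636. 274. 196.] pitch,roll,head [13.2 -2.9 
[... 314 characters left out ...]
 [ 23.7  -8.3 105.1] q6 -3.12
[16, -24, 24, 6] lip [636. 274. 188.] pitch,roll,head [ 26.2  -9.8 107.1] q6 -3.12
[16, -23, 25, 6] lip [636. 274. 187.] pitch,roll,head [ 28.7 -11.4 109.1] q6 -3.12
[16, -20, 27, 6] lip [636. 274. 187.] pitch,roll,head [ 31.1 -12.9 111.2] q6 -3.12
[15, -19, 27, 6] lip [636. 274. 187.] pitch,roll,head [ 33.6 -14.4 113.3] q6 -3.12
[14, -16, 28, 6] lip [636. 274. 187.] pitch,roll,head [ 35.9 -15.8 115.5] q6 -3.12
[12, -14, 27, 6] lip [636. 274. 187.] pitch,roll,head [ 38.3 -17.1 117.7] q6 -3.12
[12, -13, 28, 6] lip [636. 274. 187.] pitch,roll,head [ 40.6 -18.3 120. ] q6 -3.12
p [697. 167. 297.] lean 46.7 az -24.0 yawY -133.0 q [ 0.28  0.16  1.71 -0.76  0.75 -3.12]
```

```bash
python3 -m pendant '[[[0,0,30,0,0],[0,0,45,3,0],[0,0,45,6,0],[4,-3,30,9,0],[8,-5,10,10.5,0],[11,-5,0,10.5,0],[12,-5,0,10.5,0],[12,-5,0,10.5,0]]]'; python3 -m pendant '[[[12,-5,0,10.5,0],[6,-2,0,6,0],[2,0,-15,3,0],[0,0,0,0,0],[0,0,0,0,0]]]' ; python3 plan.py
```

```text
time_s: 19.27
eef_pos: [0.5727, 0.1294, 0.252]
eef_rot: [0.001, -0.464, 0.886, -0.007]
wrist_force: [-1.1, -0.7, -2.8]
opening: 0.224
time_s: 19.9
eef_pos: [0.5928, 0.1227, 0.2385]
eef_rot: [0.003, -0.605, 0.797, -0.006]
wrist_force: [-0.8, 0.3, -2.2]
opening: 0.226
t 19.9 open 0.226 F [-0.8  0.3 -2.2]
p [593. 123. 239.] lean 0.8 az -30.0 yawY 164.4 q [ 0.01  0.23  1.53 -0.01  1.37 -2.86]
 lip [637. 282. 235.] pitch,roll,head [ 0.1  0.  74.4] q6 -2.86
```

```bash
python3 -m pendant '[[[-1,-8,-32,0,0],[18,-4,-1,6,0],[18,-1,0,6,0],[9,-31,8,6,0],[9,-40,11,6,0],[10,-40,13,6,0],[12,-37,15,6,0]]]'
cat > plan.py <<'E'
from pour import *
from st import q
import sys
y=float(sys.argv[1]) if len(sys.argv)>1 else 6; n=int(sys.argv[2]) if len(sys.argv)>2 else 7
rep(q);k=q
for i in range(n):
    p=pitch(lipgrip(k,Rs)[1])[0]
    t=np.array([.636,.274,.203-.016*min(1,max(0,p/25))])
    d,k=step(k,t,y);rep(k,d,y)
E
python3 plan.py
```

```text
time_s: 20.78
eef_pos: [0.6551, 0.1073, 0.2336]
eef_rot: [0.044, 0.734, -0.673, 0.086]
wrist_force: [0.5, -0.0, -2.8]
opening: 0.229
t 20.775 open 0.229 F [ 0.5 -0.  -2.8]
p [655. 107. 234.] lean 11.1 az -70.0 yawY -174.8 q [ 0.07  0.36  1.39 -0.19  1.34 -3.12]
 lip [642. 268. 200.] pitch,roll,head [10.6 -2.1 94.7] q6 -3.12
[8, -25, 12, 6] lip [636. 274. 196.] pitch,roll,head [12.9 -2.9 97.2] q6 -3.12
[14, -34, 19, 6] lip [636. 274. 195.] pitch,roll,head [15.6 -4.1 99.1] q6 -3.12
[16, -32, 20, 6] lip [636. 274. 193.] pitch,roll,head [ 18.2  -5.4 101. ] q6 -3.12
[16, -30, 22, 6] lip [636. 274. 191.] pitch,roll,head [ 20.8  -6.8 102.9] q6 -3.12
[16, -27, 23, 6] lip [636. 274. 190.] pitch,roll,head [ 23.4  -8.2 104.9] q6 -3.12
[16, -25, 24, 6] lip [636. 274. 188.] pitch,roll,head [ 25.9  -9.8 106.9] q6 -3.12
[17, -23, 25, 6] lip [636. 274. 187.] pitch,roll,head [ 28.4 -11.3 108.9] q6 -3.12
```

The real arm follows the model. Continue to about 23°.

```bash
python3 -m pendant '[[[8,-25,12,6,0],[14,-34,19,6,0],[16,-32,20,6,0],[16,-30,22,6,0],[16,-27,23,6,0]]]'; python3 plan.py
python3 - <<'E'
from h import *
s=cam("scene")
save(cv2.resize(s["img"][60:300,170:410],(600,600)),"tip1.png")
E
```

```text
time_s: 21.4
eef_pos: [0.6774, 0.1232, 0.261]
eef_rot: [0.057, 0.779, -0.587, 0.213]
wrist_force: [-0.1, 0.3, -3.3]
opening: 0.219
t 21.4 open 0.219 F [-0.1  0.3 -3.3]
p [678. 123. 262.] lean 25.4 az -52.0 yawY -162.1 q [ 0.19  0.32  1.44 -0.42  1.2  -3.12]
 lip [642. 269. 193.] pitch,roll,head [ 23.4  -8.6 103.9] q6 -3.12
[10, -15, 16, 6] lip [636. 274. 188.] pitch,roll,head [ 25.5  -9.8 106.6] q6 -3.12
[16, -23, 25, 6] lip [636. 274. 187.] pitch,roll,head [ 27.9 -11.3 108.6] q6 -3.12
[16, -21, 27, 6] lip [636. 274. 187.] pitch,roll,head [ 30.4 -12.9 110.6] q6 -3.12
[15, -19, 27, 6] lip [636. 274. 187.] pitch,roll,head [ 32.9 -14.4 112.7] q6 -3.12
[14, -17, 27, 6] lip [636. 274. 187.] pitch,roll,head [ 35.2 -15.8 114.9] q6 -3.12
[13, -15, 28, 6] lip [636. 274. 187.] pitch,roll,head [ 37.6 -17.1 117.1] q6 -3.12
[11, -14, 27, 6] lip [636. 274. 187.] pitch,roll,head [ 39.9 -18.3 119.4] q6 -3.12
```

View pics/tip1.png

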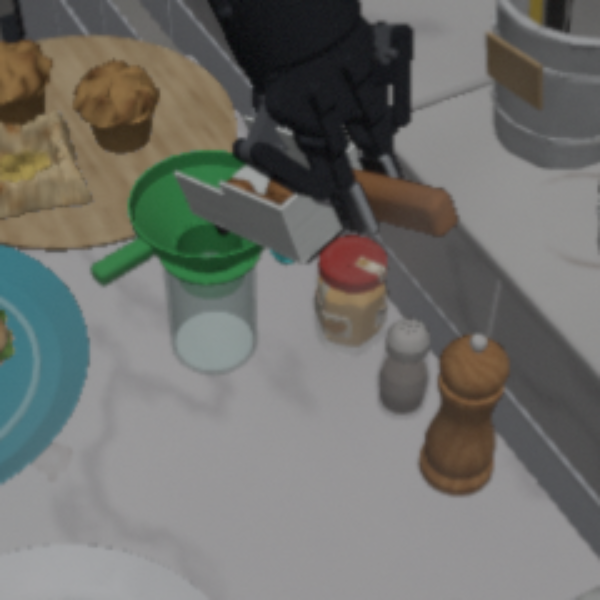

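```bash
python3 -m pendant '[[[10,-15,16,6,0],[16,-23,25,6,0],[16,-21,27,6,0],[15,-19,27,6,0],[0,0,0,0,0]]]'; python3 plan.py 6 8
python3 - <<'E'
from h import *
s=cam("scene");cv2.imwrite("/tmp/a.png",s["img"])
d=spotter.recognise("scene","walnut1");print([(w(s,x["at"]).round(3).tolist(),round(x["confidence"],2)) for x in d])
E
```

```text
time_s: 22.08
eef_pos: [0.6896, 0.1437, 0.2809]
eef_rot: [0.03, 0.81, -0.493, 0.317]
wrist_force: [-0.4, -0.0, -2.4]
opening: 0.221
t 22.075 open 0.221 F [-0.4 -0.  -2.4]
p [690. 144. 282.] lean 37.1 az -37.0 yawY -148.0 q [ 0.25  0.24  1.57 -0.6   0.98 -3.12]
 lip [640. 271. 190.] pitch,roll,head [ 32.8 -14.6 112. ] q6 -3.12
[10, -12, 21, 6.0] lip [636. 274. 187.] pitch,roll,head [ 34.9 -15.8 114.6] q6 -3.12
[13, -15, 28, 6.0] lip [636. 274. 187.] pitch,roll,head [ 37.3 -17.2 116.8] q6 -3.12
[12, -14, 27, 6.0] lip [636. 274. 187.] pitch,roll,head [ 39.6 -18.4 119. ] q6 -3.12
[10, -11, 28, 6.0] lip [636. 274. 187.] pitch,roll,head [ 41.8 -19.5 121.4] q6 -3.12
[9, -11, 27, 6.0] lip [636. 274. 187.] pitch,roll,head [ 44.1 -20.4 123.8] q6 -3.12
[8, -9, 27, 6.0] lip [636. 274. 187.] pitch,roll,head [ 46.2 -21.2 126.2] q6 -3.12
[6, -7, 27, 6.0] lip [636. 274. 187.] pitch,roll,head [ 48.4 -21.8 128.8] q6 -3.12
[5, -5, 26, 6.0] lip [636. 275. 187.] pitch,roll,head [ 50.4 -22.2 131.6] q6 -3.12
[([0.618, 0.287, 0.129], 0.71), ([0.732, 0.341, 0.018], 0.58), ([0.608, 0.292, 0.165], 0.54)]
```

```bash
python3 -m pendant '[[[10,-12,21,6,0],[13,-15,28,6,0],[12,-14,27,6,0],[0,0,0,0,0],[10,-11,28,6,0],[9,-11,27,6,0],[0,0,0,0,0]]]'; python3 plan.py 6 4
python3 - <<'E'
from h import *
s=cam("scene")
d=spotter.recognise("scene","walnut1");print([(w(s,x["at"]).round(3).tolist(),round(x["confidence"],2)) for x in d])
save(cv2.resize(s["img"][60:230,170:340],(600,600)),"tip2.png")
E
```

```text
time_s: 23.05
eef_pos: [0.7022, 0.1697, 0.3059]
eef_rot: [-0.039, 0.832, -0.342, 0.435]
wrist_force: [-0.7, -0.6, -2.3]
opening: 0.225
t 23.05 open 0.225 F [-0.7 -0.6 -2.3]
p [703. 171. 308.] lean 51.8 az -17.0 yawY -125.0 q [ 0.26  0.11  1.78 -0.84  0.59 -3.12]
 lip [641. 269. 190.] pitch,roll,head [ 44.2 -20.7 122.9] q6 -3.12
[3, -1, 19, 6.0] lip [636. 274. 187.] pitch,roll,head [ 46.  -21.3 125.9] q6 -3.12
[6, -8, 27, 6.0] lip [636. 274. 187.] pitch,roll,head [ 48.1 -21.9 128.5] q6 -3.12
[5, -6, 26, 6.0] lip [636. 274. 187.] pitch,roll,head [ 50.2 -22.4 131.2] q6 -3.12
[3, -4, 25, 6.0] lip [636. 274. 187.] pitch,roll,head [ 52.1 -22.7 134.2] q6 -3.12
[([0.733, 0.342, 0.02], 0.63), ([0.732, 0.235, 0.067], 0.4)]
```

View pics/tip2.png

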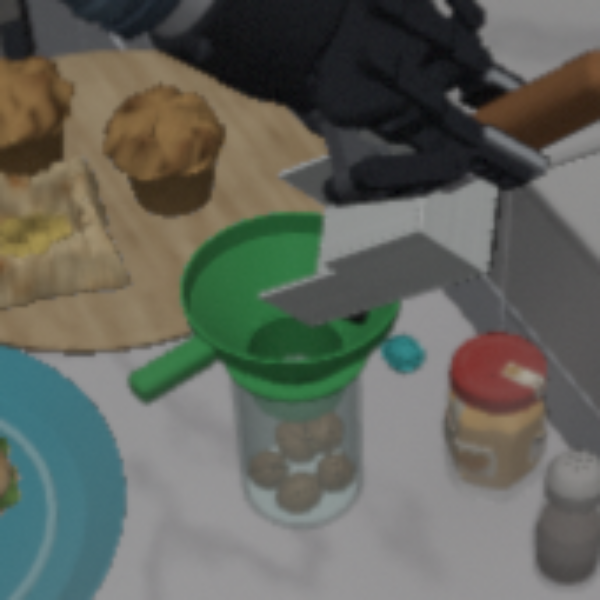

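Run:
```python
from pour import *
from st import q
k=q
for n,rows in(('lift',[[0,0,40,0]]*3),('turn',[[-20,20,0,-10.5]]*12),('lvl',[[38,38,10,0]]*4)):
    print(n)
    for i,r in enumerate(rows):
        k=row(k,r,W)
        if i%3==2 or n=='lvl': info(k);rep(k)
for r in([38,38,10,0],[38,38,35,0],[42,42,0,0],[30,48,20,0],[48,30,20,0]):
    m=k
    for i in range(16): m=row(m,r,W)
    print(r);info(m);rep(m)
```

```text
t 23.15 open 0.227 F [-0.2  0.4 -2.7]
p [703. 171. 308.] lean 51.8 az -17.0 yawY -125.0 q [ 0.26  0.11  1.78 -0.84  0.59 -3.12]
lift
p [695. 192. 401.] lean 55.1 az -19.0 yawY -126.2 q [ 0.33  0.05  1.69 -0.84  0.75 -3.12]
 lip [644. 291. 280.] pitch,roll,head [ 46.4 -22.1 117.9] q6 -3.12
turn
p [635. 252. 401.] lean 55.1 az -51.0 yawY -157.7 q [ 0.59  0.33  1.36 -0.97  1.43 -2.61]
 lip [643. 363. 280.] pitch,roll,head [ 46.4 -22.1  86.4] q6 -2.61
p [575. 312. 401.] lean 55.1 az -82.0 yawY 170.8 q [ 0.67  0.64  0.92 -0.89  2.01 -2.34]
 lip [640. 402. 280.] pitch,roll,head [ 46.4 -22.1  54.9] q6 -2.34
p [515. 372. 401.] lean 55.1 az -114.0 yawY 139.3 q [ 0.64  0.9   0.51 -0.73  2.5  -2.01]
 lip [618. 415. 280.] pitch,roll,head [ 46.4 -22.1  23.4] q6 -2.01
p [441. 415. 384.] lean 53.9 az -145.0 yawY 107.5 q [ 0.58  0.87  0.58 -0.06  2.63 -1.15]
 lip [553. 400. 265.] pitch,roll,head [ 45.3 -21.9  -7.1] q6 -1.15
lvl
p [456. 433. 372.] lean 52.0 az -145.0 yawY 106.8 q [ 0.58  0.93  0.49 -0.04  2.63 -1.14]
 lip [572. 420. 255.] pitch,roll,head [ 44.  -21.2  -5.9] q6 -1.14
p [470. 449. 360.
[... 597 characters left out ...]
[24.3 -5.4  2.4] q6 -0.95
[38, 38, 35, 0]
p [459. 506. 511.] lean 26.7 az -165.0 yawY 94.4 q [ 0.59  0.77  0.3   0.24  2.5  -0.87]
 lip [605. 511. 436.] pitch,roll,head [26.  -4.6  1.9] q6 -0.87
[42, 42, 0, 0]
p [564. 601. 175.] lean 21.9 az -165.0 yawY 94.4 q [ 0.62  1.15  0.3   0.15  2.05 -0.97]
 lip [716. 609. 112.] pitch,roll,head [21.3 -3.4  2.8] q6 -0.97
[30, 48, 20, 0]
p [413. 650. 382.] lean 27.0 az -172.0 yawY 92.8 q [ 0.74  0.93  0.3   0.34  2.28 -0.69]
 lip [559. 653. 305.] pitch,roll,head [26.7 -2.2  1.4] q6 -0.69
[48, 30, 20, 0]
p [599. 447. 375.] lean 23.3 az -155.0 yawY 96.5 q [ 0.48  0.93  0.3   0.02  2.32 -1.17]
 lip [750. 456. 311.] pitch,roll,head [21.8 -7.   3.4] q6 -1.17
```

```bash
python3 -m pendant '[[[-2,4,25,-3,0],[-2,4,40,-4,0],[0,2,40,-5,0],[-15,15,30,-8,0],[-20,20,0,-10.5,0],[-20,20,0,-10.5,0],[-20,20,0,-10.5,0],[-20,20,0,-10.5,0]]]'; python3 st.py; python3 -m pendant '[[[-20,20,0,-10.5,0],[-20,20,0,-10.5,0],[-20,20,0,-10.5,0],[-20,20,0,-10.5,0],[-20,20,0,-10.5,0],[0,20,0,-5,0]]]'; python3 st.py
cat > lvl.py <<'E'
from pour import *
from st import q
rep(q)
import itertools
for n in(8,):
  best=[]
  for az,el,t in itertools.product(range(10,90,10),(0,20,35),(-20,-10,0,10,20)):
    m=row(q,[0,0,0,t/2],W);m=row(m,[0,0,0,t/2],W) if t else q
    a,e=np.radians(az),np.radians(el);r=[60*np.cos(a)*np.cos(e),60*np.sin(a)*np.cos(e),60*np.sin(e),0]
    for i in range(n): m=row(m,r,W)
    z=tilt(m);best.append((np.degrees(np.arccos(-z[2])),az,el,t,np.round(r[:3]).astype(int).tolist(),m))
  best.sort(key=lambda b:b[0])
  for b in best[:4]: print(b[:5]);info(b[5]);rep(b[5])
E
python3 lvl.py
```

```text
time_s: 24.15
eef_pos: [0.6024, 0.2776, 0.4411]
eef_rot: [-0.192, -0.536, 0.722, -0.393]
wrist_force: [0.9, 0.0, -2.9]
opening: 0.224
t 24.15 open 0.224 F [ 0.9  0.  -2.9]
p [603. 276. 442.] lean 51.8 az -79.0 yawY 172.8 q [ 0.6   0.57  0.92 -0.88  1.94 -2.46]
time_s: 24.9
eef_pos: [0.4903, 0.3769, 0.4209]
eef_rot: [-0.343, -0.131, 0.895, -0.252]
wrist_force: [0.3, 0.3, -2.4]
opening: 0.223
t 24.9 open 0.223 F [ 0.3  0.3 -2.4]
p [489. 375. 420.] lean 50.4 az -135.0 yawY 115.9 q [ 0.55  0.87  0.49 -0.36  2.63 -1.54]
t 24.9 open 0.223 F [ 0.3  0.3 -2.4]
p [489. 375. 420.] lean 50.4 az -135.0 yawY 115.9 q [ 0.55  0.87  0.49 -0.36  2.63 -1.54]
 lip [607. 384. 306.] pitch,roll,head [ 42.8 -20.6   4.9] q6 -1.54
(np.float64(36.01288849649608), 20, 35, -20, [46, 17, 34])
p [563. 335. 475.] lean 36.0 az -159.0 yawY 90.2 q [ 0.36  0.85  0.3  -0.01  2.62 -1.15]
 lip [700. 312. 385.] pitch,roll,head [ 32.  -13.9  -9.1] q6 -1.15
(np.float64(36.11405271709591), 60, 35, -10, [25, 43, 34])
p [440. 489. 477.] lean 36.1 az -148.0 yawY 100.7 q [ 0.64  0.85  0.3   0.08  2.62 -0.98]
 lip [578. 491. 387.] pitch,roll,head [ 31.9 -14.4   1.2] q6 -0.98
(np.float64(36.115509294006955), 50, 35, -10, [32, 38, 34])
p [477. 448. 475.] lean 36.1 az -146.0 yawY 101.3 q [ 0.58  0.85  0.3  -0.02  2.62 -1.12]
 lip [617. 451. 387.] pitch,roll,head [ 31.5 -15.1   1.4] q6 -1.12
(np.float64(36.12191037547349), 10, 35, -20, [48, 9, 34])
p [587. 283. 477.] lean 36.1 az -157.0 yawY 91.0 q [ 0.3   0.85  0.3  -0.13  2.62 -1.3 ]
 lip [724. 261. 388.] pitch,roll,head [ 31.6 -14.9  -8.9] q6 -1.3
```

```bash
python3 -m pendant '[[[0,0,0,-10,0],[32,38,34,0,0],[32,38,34,0,0],[32,38,34,0,0],[32,38,34,0,0],[32,38,34,0,0],[32,38,34,0,0],[32,38,34,0,0]]]' >/dev/null; python3 lvl.py
```

```text
t 25.9 open 0.224 F [-0.8  0.1 -2. ]
p [483. 443. 467.] lean 37.3 az -145.0 yawY 102.1 q [ 0.57  0.87  0.3  -0.05  2.63 -1.15]
 lip [621. 446. 376.] pitch,roll,head [ 32.3 -15.8   1.3] q6 -1.15
(np.float64(25.39285952948048), 40, 0, 10, [46, 39, 0])
p [571. 497. 320.] lean 25.4 az -133.0 yawY 109.8 q [ 0.6   1.    0.3  -0.13  2.27 -1.33]
 lip [718. 535. 256.] pitch,roll,head [ 21.7 -11.6  14.8] q6 -1.33
(np.float64(25.405157265713484), 50, 0, 10, [39, 46, 0])
p [524. 545. 320.] lean 25.4 az -135.0 yawY 109.4 q [ 0.67  1.    0.3  -0.07  2.29 -1.23]
 lip [671. 583. 255.] pitch,roll,head [ 22.2 -10.9  14.6] q6 -1.23
(np.float64(25.541270080253465), 40, 0, 0, [46, 39, 0])
p [563. 507. 320.] lean 25.5 az -150.0 yawY 98.4 q [ 0.57  1.    0.3   0.02  2.29 -1.1 ]
 lip [713. 518. 252.] pitch,roll,head [23.1 -9.4  4.1] q6 -1.1
(np.float64(25.58265221604129), 30, 0, 0, [52, 30, 0])
p [604. 453. 321.] lean 25.6 az -148.0 yawY 98.8 q [ 0.5   0.99  0.3  -0.04  2.29 -1.21]
 lip [754. 464. 254.] pitch,roll,head [ 22.8 -10.1   4.3] q6 -1.21
```

```bash
python3 -m pendant '[[[0,0,0,8,0],[37,44,15,0,0],[37,44,15,0,0],[37,44,15,0,0],[37,44,15,0,0],[37,44,15,0,0],[37,44,15,0,0],[37,44,15,0,0]]]' >/dev/null; sed -i 's/range(10,90,10),(0,20,35)/range(20,70,10),(15,30,45)/' lvl.py; python3 lvl.py
```

```text
t 26.9 open 0.227 F [ 0.7 -0.5 -2.4]
p [497. 513. 410.] lean 27.3 az -138.0 yawY 107.5 q [ 0.65  0.9   0.3  -0.06  2.42 -1.21]
 lip [643. 543. 340.] pitch,roll,head [ 24.  -11.4  12.1] q6 -1.21
(np.float64(12.763494424965089), 40, 15, 0, [44, 37, 16])
p [578. 547. 370.] lean 12.8 az -141.0 yawY 105.2 q [ 0.62  0.91  0.3  -0.02  2.15 -1.22]
 lip [734. 586. 334.] pitch,roll,head [11.5 -4.5 14.2] q6 -1.22
(np.float64(12.871425759648668), 50, 15, 0, [37, 44, 16])
p [532. 593. 370.] lean 12.9 az -144.0 yawY 105.0 q [ 0.68  0.91  0.3   0.02  2.15 -1.13]
 lip [688. 632. 333.] pitch,roll,head [11.9 -3.8 14.1] q6 -1.13
(np.float64(12.892369244583302), 50, 15, 10, [37, 44, 16])
p [539. 586. 370.] lean 12.9 az -121.0 yawY 115.9 q [ 0.71  0.91  0.3  -0.09  2.14 -1.34]
 lip [686. 653. 336.] pitch,roll,head [10.6 -6.4 24.6] q6 -1.34
(np.float64(13.00028582709317), 60, 15, 10, [29, 50, 16])
p [489. 626. 372.] lean 13.0 az -124.0 yawY 115.7 q [ 0.78  0.91  0.3  -0.05  2.15 -1.26]
 lip [635. 692. 337.] pitch,roll,head [11.1 -5.8 24.5] q6 -1.26
```

```bash
python3 -m pendant '[[[44,37,16,0,0],[44,37,16,0,0],[44,37,16,0,0],[44,37,16,0,0],[44,37,16,0,0],[44,37,16,0,0],[44,37,16,0,0],[44,37,16,0,0]]]' >/dev/null; sed -i 's/for n in(8,)/for n in(4,5,6,7)/; s/best\[:4\]/best[:2]/; s/range(20,70,10),(15,30,45)/range(20,70,15),(15,30)/' lvl.py; python3 lvl.py
```

```text
t 27.9 open 0.22 F [ 0.   0.1 -1.7]
p [578. 547. 371.] lean 12.8 az -141.0 yawY 105.3 q [ 0.62  0.91  0.3  -0.02  2.15 -1.22]
 lip [734. 586. 335.] pitch,roll,head [11.5 -4.5 14.2] q6 -1.22
(np.float64(4.66677337432349), 35, 15, 0, [47, 33, 16])
p [632. 558. 357.] lean 4.7 az -146.0 yawY 104.7 q [ 0.58  0.92  0.3  -0.    2.   -1.24]
 lip [791. 600. 341.] pitch,roll,head [ 4.3 -0.8 14.7] q6 -1.24
(np.float64(4.706869500451504), 50, 15, 10, [37, 44, 16])
p [597. 596. 357.] lean 4.7 az -122.0 yawY 114.9 q [ 0.65  0.92  0.3  -0.03  2.   -1.36]
 lip [747. 665. 342.] pitch,roll,head [ 3.8 -1.8 24.8] q6 -1.36
(np.float64(2.5837782026252603), 35, 15, 0, [47, 33, 16])
p [646. 562. 354.] lean 2.6 az -151.0 yawY 104.7 q [ 0.58  0.92  0.3   0.    1.96 -1.25]
 lip [805. 604. 344.] pitch,roll,head [ 2.4  0.2 14.7] q6 -1.25
(np.float64(2.6909906167008892), 50, 15, 10, [37, 44, 16])
p [603. 608. 354.] lean 2.7 az -111.0 yawY 114.9 q [ 0.66  0.92  0.3  -0.03  1.96 -1.35]
 lip [753. 677. 345.] pitch,roll,head [ 1.9 -1.1 24.8] q6 -1.35
(np.float64(0.6609600103605583), 35, 15, 0, [47, 33, 16])
p [659. 566. 351.] lean 0.7 az 167.0 yawY 104.6 q [ 0.57  0.93  0.3   0.01  1.92 -1.25]
 lip [819. 608. 346.] pitch,roll,head [ 0.5  1.1 14.7] q6 -1.25
(np.float64(0.7924795053636404), 35, 30, 0, [43, 30, 30])
p [632. 547. 422.] lean 0.8 az 175.0 yawY 104.6 q [ 0.57  0.84  0.3   0.01  2.01 -1.25]
 lip [791. 589. 417.] pitch,roll,head [ 0.7  1.1 14.7] q6 -1.25
(np.float64(0.9812643515997583), 20, 30, 0, [49, 18, 30])
p [684. 484. 434.] lean 1.0 az 26.0 yawY 104.7 q [ 0.47  0.83  0.3  -0.    2.   -1.35]
 lip [843. 526. 434.] pitch,roll,head [-1.   1.  14.7] q6 -1.35
(np.float64(1.1174218553155764), 65, 30, 10, [22, 47, 30])
p [529. 651. 433.] lean 1.1 az 31.0 yawY 114.8 q [ 0.75  0.83  0.3  -0.    1.99 -1.26]
 lip [679. 720. 433.] pitch,roll,head [-1.2  0.9 24.8] q6 -1.26
```

```bash
python3 -m pendant '[[[0,0,0,5,0],[43,30,30,0,0],[43,30,30,0,0],[43,30,30,0,0],[43,30,30,0,0],[43,30,30,0,0],[43,30,30,0,0]]]' >/dev/null
python3 - <<'E'
from pour import *
from st import q
rep(q)
E
```

```text
t 28.775 open 0.227 F [ 0.5  1.2 -2. ]
p [635. 546. 421.] lean 0.7 az -78.0 yawY 109.8 q [ 0.57  0.84  0.3  -0.01  2.   -1.35]
 lip [790. 602. 418.] pitch,roll,head [ 0.   0.1 19.8] q6 -1.35
```

```bash
python3 -m pendant '[[[-13.5,-49,-15,-3.1,0],[-13.5,-49,-15,-3.1,0],[-13.5,-49,-15,-3.1,0],[-13.5,-49,-15,-3.1,0],[-13.5,-49,-15,-3.1,0],[-13.5,-49,-15,-3.1,0],[-13.5,-49,-15,-3.1,0],[-13.5,-50,-15,-3.1,0]]]' >/dev/null; python3 -m pendant '[[[0,0,-50,0,0],[0,0,-50,0,0],[0,0,-50,0,0],[0,0,-40,0,0],[0,0,-30,0,0],[0,0,0,0,0]]]'
python3 - <<'E'
from pour import *
from st import q
rep(q)
E
```

```text
time_s: 30.52
eef_pos: [0.5276, 0.1599, 0.0817]
eef_rot: [-0.004, 0.04, 0.999, -0.007]
wrist_force: [0.2, 0.6, -1.8]
opening: 0.218
t 30.525 open 0.218 F [ 0.2  0.6 -1.8]
p [528. 160.  82.] lean 0.9 az -126.0 yawY 85.4 q [ 0.09  0.32  1.77 -0.01  1.06 -1.4 ]
 lip [692. 147.  77.] pitch,roll,head [ 0.4  0.  -4.6] q6 -1.4
```

```bash
python3 -m pendant '[[[-1,-7,-25,-0.3,0],[0,0,-18,0,0],[0,0,-7,0,0],[0,0,-3,0,0],[0,0,0,0,0]]]'; python3 -m pendant '[[[0,0,-1.5,0,0],[0,0,0,0,0]]]'
```

```text
time_s: 31.15
eef_pos: [0.5289, 0.1533, 0.0313]
eef_rot: [-0.002, 0.043, 0.999, -0.006]
wrist_force: [-0.4, 0.4, -2.3]
opening: 0.221
time_s: 31.4
eef_pos: [0.5287, 0.1532, 0.0296]
eef_rot: [-0.002, 0.043, 0.999, -0.006]
wrist_force: [-0.1, -0.4, -2.7]
opening: 0.223
```

```bash
python3 -m pendant '[[[-1,0,-1.5,0,0],[0,0,0,0,0]]]'; python3 -m pendant '[[[0,0,-1.2,0,0],[0,0,0,0,0]]]'
```

```text
time_s: 31.65
eef_pos: [0.5274, 0.1531, 0.0278]
eef_rot: [-0.002, 0.043, 0.999, -0.007]
wrist_force: [0.6, 0.8, -1.7]
opening: 0.221
time_s: 31.9
eef_pos: [0.5276, 0.1531, 0.0272]
eef_rot: [-0.002, 0.043, 0.999, -0.007]
wrist_force: [-2.2, -0.3, 4.2]
opening: 0.224
```

Contact made; open gently and rise.

```bash
python3 -m pendant '[[[0,0,0,0,22],[0,0,0,0,28],[0,0,0,0,45],[0,0,0,0,45],[0,0,15,0,45],[0,0,40,0,45],[0,0,60,0,45],[0,0,60,0,45]]]'; python3 -m pendant '[[[-30,-30,50,0,45],[-50,-30,20,0,45],[-55,-20,0,0,45],[-40,0,0,0,45],[0,0,0,0,45]]]'
python3 - <<'E'
from h import *
c=cam("top");s=cam("scene")
for n,c_ in(("top",c),("scene",s)):
    for t in("funnel","funnel_seat","gift_jar","scoop_grip","scoop_lip","salt_shaker","pepper_mill","honey_jar"):
        d=spotter.tip_of(n,t)
        if d: print(n,t,w(c_,d[0]["at"]).round(3),round(d[0]["confidence"],2))
a=cv2.resize(c["img"][110:320,150:360],(400,400));b=cv2.resize(s["img"][90:290,180:380],(400,400))
save(np.hstack([a,b]),"final.png")
E
```

```text
time_s: 32.9
eef_pos: [0.5272, 0.1531, 0.2044]
eef_rot: [-0.002, 0.043, 0.999, -0.006]
wrist_force: [0.6, 0.4, 0.3]
opening: 0.526
time_s: 33.52
eef_pos: [0.3523, 0.0745, 0.2703]
eef_rot: [-0.001, 0.043, 0.999, -0.007]
wrist_force: [0.1, 0.3, -0.5]
opening: 0.529
top funnel [0.633 0.286 0.084] 0.94
top funnel_seat [0.731 0.158 0.004] 0.69
top gift_jar [ 0.635  0.286 -0.001] 0.56
top scoop_grip [0.53  0.154 0.047] 0.82
top scoop_lip [0.69  0.142 0.028] 0.97
top salt_shaker [0.736 0.158 0.001] 0.73
top honey_jar [0.743 0.245 0.002] 0.62
scene funnel [0.634 0.281 0.085] 0.55
scene funnel_seat [0.636 0.288 0.115] 0.88
scene gift_jar [0.632 0.284 0.002] 0.87
scene scoop_grip [0.526 0.153 0.043] 0.94
scene scoop_lip [0.693 0.136 0.024] 0.77
scene salt_shaker [ 0.74   0.161 -0.002] 0.84
scene pepper_mill [0.74  0.091 0.002] 0.77
scene honey_jar [0.741 0.251 0.003] 0.74
```

View pics/final.png

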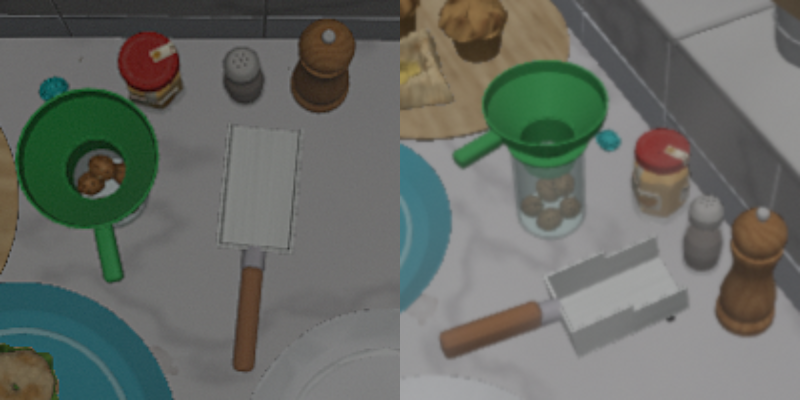

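The picture shows five walnuts in the jar (right half, about 550,195), the funnel level in its mouth, and the empty scoop level where it stood. The bystanders have not moved.

```bash
python3 -c "
from bench import order;print(order.hand_in())"
```

```text
the job is handed in; nothing more can be done
None
```

I seated the funnel in the jar by its tab and let go. I then poured all five walnuts through it and put the empty scoop back where it stood. I handed in at about 34 s of the 67 s allowed; no verdict is reported.

**How the pour worked:** the pendant's rows cannot tilt the tool. I got the tilt by pushing the commanded pose against the arm's joint and reach limits, and the arm keeps whatever tilt it picks up that way. I tipped the scoop to about 44° nose down over the funnel, then levelled it the same way before setting it down.

**Last checks:**
- **Walnuts:** all five are visible in the jar, and the scoop is empty.
- **Funnel:** it sits level, with its foot measured at z ≈ 0.085 m, which is what a seated funnel should read.
- **Jar and scoop:** both are back within a few mm of where they started.
- **Bystanders:** the honey jar, salt shaker and pepper mill are unmoved.
- **Forces:** readings at the end of each move never exceeded about 7 N.

**Checks that disagreed:** in the last top view, one funnel detection landed on the salt shaker. That was a false detection; the picture and the scene camera put the funnel in the jar. The top view did not report the pepper mill, but the scene camera did.

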